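Hang a pair of rinsed blot cassettes on a fold-down drip hanger

TASK

The two rinsed blot cassettes leaning face to face in the wire rack have to drip dry. Fold the wire hanger on the drip stand's panel right down until it stands straight out, then take both cassettes together in one grasp and lower them upright between the hanger's two arms, faces towards the panel, so that each hangs with a lug on either arm; let go only once they rest there. Leave the hanger down and do not disturb the bottle, vial and pot standing about.

Things in the scene. Friction and masses are not known exactly. Their poses are not given: they have to be found in the camera images.
- hanger (a joint): Fold-down wire hanger on a horizontal hinge: 0 = folded up flat against the panel, 1.57 = fully down, level, straight out from the panel on its stop. Starts at 0 to 0.2. Stiff hinge: it stays at any angle; about 0.5 to 2 N at the outer bar moves it. One bent 8 mm rod: two parallel arms, 98 mm clear between them (106 mm centres), joined at the outer end by a cross bar.
- hanger_bar (a point): Middle of the hanger's horizontal cross bar, moving with it; its y runs along the bar. Rubber sleeve 10.4 mm thick, 70 mm long. Folded, the bar is 285 mm above the bench and 70 mm above the panel's top edge, free on both sides. Measured from the hinge axis it is 135 mm out along the arms and 16 mm off them: towards the panel when folded, upward when down (then 166 mm above the bench).
- hanger_hinge (a point): Fixed point: middle of the hanger's hinge axis, 150 mm above the bench, 18 mm in front of the panel's face. x points square into the panel (away from the robot's side), y along the hinge axis, z up.
- hang_point (a point): Fixed point where the pair belongs: mid-way between the lowered arms, level with their upper side (154 mm above the bench), 70 mm in front of the hinge; axes as hanger_hinge. Lug undersides rest at this height. Arms at y = -53 and +53 mm; cross bar at x = -65 mm, its top 17 mm higher than this point; panel face at x = +88 mm, panel top 61 mm higher. Below is the drip tray, 18 mm high.
- cassette_a_center (a point): Centre (half-way up) of a grey plastic blot cassette, the lower one of the pair, lying on the rack's wires. Along its own axes from here: x = thickness, 10 mm; z = up to the grip tab. Perforated frame 90 mm wide (y), z -73 to +35 mm; a 9 mm thick lug at each side, 124 mm over both, underside z +25, top +35; grip tab 46 mm wide, z +35 to +73, middle +54. 90 g.
- cassette_b_center (a point): Centre (half-way up) of a grey plastic blot cassette, the upper one of the pair, lying face to face on the first. Along its own axes from here: x = thickness, 10 mm; z = up to the grip tab. Perforated frame 90 mm wide (y), z -73 to +35 mm; a 9 mm thick lug at each side, 124 mm over both, underside z +25, top +35; grip tab 46 mm wide, z +35 to +73, middle +54. 90 g.
- lean_rack: Wire pocket rack, fixed, origin on the bench under its middle. In it the two cassettes lean face to face, tabs level (20.4 mm together), 40 degrees from upright, tabs to -x of the rack (robot's side). Wires stand behind them and 5 mm before them, so grip with a tool tilted likewise and draw them out along their own z, 90 mm, before turning them. Wires end 19 mm short of the tabs.
- drip_stand: The stand, fixed; origin on the bench at the foot of the panel's front face, x into the panel. White panel 180 mm wide, 12 mm thick, 215 mm high; in front of it a steel drip tray 200 mm wide, 18 mm high, reaching to x = -175 mm.
- vial: Bystander: clear vial with an orange screw cap, 44 mm in diameter, 115 mm tall, standing loose on the bench; origin at the centre of its underside.
- bottle: Bystander: clear bottle with a blue screw cap, 58 mm in diameter, 98 mm tall, standing loose; origin at the centre of its underside.
- pot: Bystander: white screw pot, 54 mm in diameter, 74 mm tall, standing loose; origin at the centre of its underside.
There are look-alikes about, which are no part of the job. Leave any green look-alike of the part that bears cassette_b_center alone.

How it is judged:
By the outcome, as a careful person would: the job done as asked, in the order asked, and still so for the second after the job is handed in, with the robot touching nothing.
It also fails if it takes over 58 s, if anything falls off the work surface, if the arm or the gripper's body presses on something with over 40 N, if the wrist force passes 120 N, or if a joint passes its speed limit or range.

ROBOT

A 6-joint arm with a two-finger parallel gripper is mounted at the origin on a cart in front of the work surface, level with it; the furniture and walls round the work are solid. World frame = base frame: x ahead of the robot, y to its left, z up, the work surface at z = 0. Lengths are in m, angles in rad, forces in N, time in s.
With the tool pointing down it reaches from about 0.375 to 0.9 m from the base axis. Payload 3.1 kg.
Tool frame: the origin (TCP) lies on the front face of the gripper's body, between the roots of the fingers; the fingertips stand 73 mm ahead of it and the grasp point (between the pads) lies 54 mm ahead of it (manip.tips_ahead is the distance from the TCP to the fingertips, in m); z points along the fingers, y is the line along which they close (so a half turn about z gives the same grasp; the last joint's range is limited). The gripper opens to 85 mm and grips with 20 to 120 N. Pads are 22 mm wide; open, the fingers measure 114 mm over their backs; the gripper's body (76 mm by 85 mm) begins 54 mm behind the grasp point. The pads swing forward as they close: fully open they stand 13 mm farther back than shut.
Start: joints at [0.993, 0.527, 1.433, -0, 1.181, -0.178], TCP at [0.243, 0.576, 0.304] pointing down, gripper open.
Joint ranges: [-3.08, 3.08], [-0.75, 2.2], [0.22, 2.44], [-1.43, 4.57], [0, 2.65], [-2.85, 2.85]. Speed limits (rad/s): [2.79, 2.79, 3.14, 3.14, 3.14, 3.14].

INTERFACE

Orientations are given as a unit quaternion [x, y, z, w].
In Python, from station import sense, eyes, workorder, manip gives the robot as it stands.
- The arm moves only by the shell command python3 -m inch 'ROWS' [OPENING] [FORCE]. ROWS is JSON, a list of rows, each an object of numbers: "dx", "dy", "dz": the shift along the tool's x, y, z in cm; "wx", "wy", "wz": the turn, a rotation vector about the tool's x, y, z in degrees. In form: [{"dx": .., "dy": .., "dz": .., "wx": .., "wy": .., "wz": ..}, ...]. A call has 1 to 10 rows; each row shifts and turns the commanded pose from where the row before left it, along the tool's axes as they then stand; what a row does not reach is not made up. A row lasts 1/8 s, in which the tool goes at most 62.5 mm and 10.7 degrees, less where a joint would pass 70% of its speed; a pose out of reach is approached as far as the arm can. A call with a gripper value outside its range is refused whole. OPENING is the opening, from 0 (shut) to 1 (fully open), set as the call begins (- or left out, the last holds). The fingers move at their own pace and stop on an object; FORCE is the grip in N (left out, the last holds). Time passes only in rows, so rows that do not move let the fingers close. It gives the time, the measured TCP pose, the force, the opening and the grip force at its end, in the units of the state.
- sense(): the state, without advancing time (a new reading comes with each control period).
- eyes.snapshot(name): name is "scene" or "top" or "wrist"; returns the picture (480x640x3 uint8, red, green, blue); there is no depth.
- eyes.camera_params(name): a dict with "fx", "fy", "cx", "cy" (pixels), "rvec" (rotation vector, rad) and "tvec" (3), from world to camera coordinates, as OpenCV has them. Camera axes: x right, y down, z forward; pixel columns grow to the right and rows downward; lengths in m; the calibration is good to about 2 mm. The wrist camera is an equidistant fisheye: a pixel r from the principal point sees the ray r / f radians off the axis. A picture is of the moment at which its call begins: read the wrist's pose just before it. camera_params takes no time and is no camera call; for the wrist camera it gives the pose at the moment of the call.
- workorder.sign_off(): hands the job in; it is judged then, once.
The state is a dict: "t": time; "q": joint angles; "qd": joint speeds; "tau": joint torques, N m; "tcp_pos": TCP position; "tool_rot": TCP orientation; "force": force on the tool from outside, world axes, zero at the start; "ft_torque": the same for the moment, N m; "finger_gap": opening from 0.0 (shut) to 1.0 (fully open); "gripper_force": force on a finger pad.
Only numpy, scipy, OpenCV 4.12 (cv2) and the standard library are available. Lean on these libraries where they do the work, as an engineer would, in place of code of your own. Each camera call takes 0.05 s, during which the arm holds its last target. There are 200 camera calls.

## Working session

There is one attempt and no reset: what is moved stays moved. The work goes in short steps, Python scripts to look and compute and a shell command to move; the robot and the scene stay as the last step left them, time stands still between calls to the robot, and variables do not carry over. Pictures are saved under pics/ and viewed, at most 10 in all, crops included, and the job is handed in when it is done.

```bash
mkdir -p pics; ls
python3 - <<'E'
from station import sense, eyes
import cv2
s=sense();print(s)
for n in("scene","top"):
    cv2.imwrite(f"pics/{n}0.png",eyes.snapshot(n)[:,:,::-1]);print(n,eyes.camera_params(n))
E
```

```text
pics
{'t': 0.0, 'q': array([ 9.92499808e-01,  5.28498772e-01,  1.43395545e+00, -1.66787808e-05,
        1.18139715e+00, -1.78510085e-01]), 'qd': array([ 0.00026014,  0.00024635,  0.00025247,  0.00154273,  0.00124886,
       -0.00048361]), 'tau': array([ 1.49306383e-03, -4.42352772e+01, -1.78031158e+01, -9.36354422e-05,
        8.35746905e-03, -3.54976635e-05]), 'tcp_pos': array([0.24292058, 0.57522508, 0.30289651]), 'tool_rot': array([ 1.98561437e-01,  9.80087792e-01, -1.05231301e-03, -4.10061590e-04]), 'force': array([-0.47276614, -0.25112606, -0.01625476]), 'ft_torque': array([0.03315234, 0.01609289, 0.03407481]), 'gripper_force': 0.0, 'finger_gap': 1.0009907879730466}
scene {'fx': 467.91015884918386, 'fy': 467.91015884918386, 'cx': 312.1449258934653, 'cy': 240.40043095182207, 'rvec': array([ 1.94638687, -1.09722802,  0.58503964]), 'tvec': array([-0.1233434 ,  0.43727467,  1.02788499])}
top {'fx': 477.7215277073218, 'fy': 477.7215277073218, 'cx': 317.72986910444234, 'cy': 236.3134220020701, 'rvec': array([ 2.18103465, -2.19529051,  0.0706061 ]), 'tvec': array([0.1777601 , 0.55016624, 1.71022142])}
```

View pics/scene0.png

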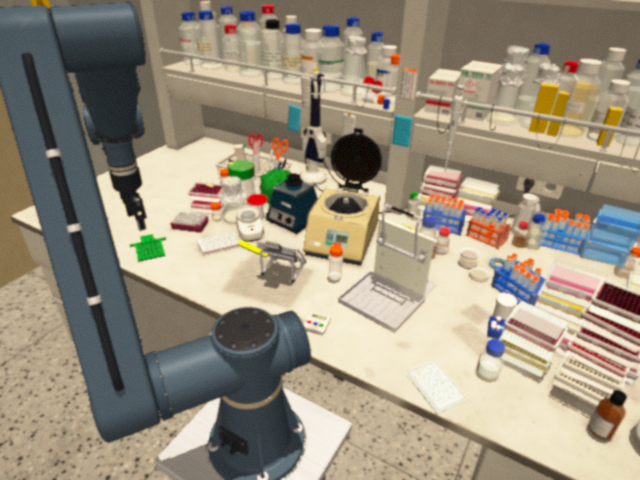

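View pics/top0.png

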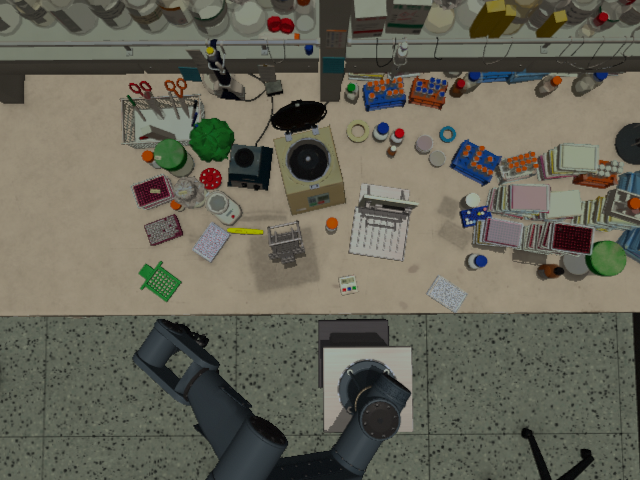

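The scene shows the grey cassettes in the rack around (283,258), the stand and tray at (395,270), the vial at (335,262) and a green look-alike at (150,247). In the top view the rack is at (286,243), the stand at (383,220) and the vial at (332,225). I'll enlarge crops of these.

```bash
cat > h.py <<'E'
import numpy as np, cv2
from station import sense, eyes
from scipy.spatial.transform import Rotation as R
C={n:eyes.camera_params(n) for n in("scene","top")}
def K(c): return np.array([[c['fx'],0,c['cx']],[0,c['fy'],c['cy']],[0,0,1.]])
def proj(n,P):
    c=C[n]; return cv2.projectPoints(np.atleast_2d(np.float64(P)),c['rvec'],c['tvec'],K(c),None)[0][:,0]
def at_z(n,u,v,z):
    c=C[n];M=R.from_rotvec(c['rvec']).as_matrix();o=-M.T@c['tvec']
    d=M.T@np.array([(u-c['cx'])/c['fx'],(v-c['cy'])/c['fy'],1]);return o+d*(z-o[2])/d[2]
E
python3 - <<'E'
import cv2
t=cv2.imread("pics/top0.png")[175:305,235:435];cv2.imwrite("pics/t1.png",cv2.resize(t,None,fx=4,fy=4,interpolation=cv2.INTER_CUBIC))
t=cv2.imread("pics/scene0.png")[190:340,235:435];cv2.imwrite("pics/s1.png",cv2.resize(t,None,fx=4,fy=4,interpolation=cv2.INTER_CUBIC))
E
```

```text
(no output)
```

View pics/t1.png

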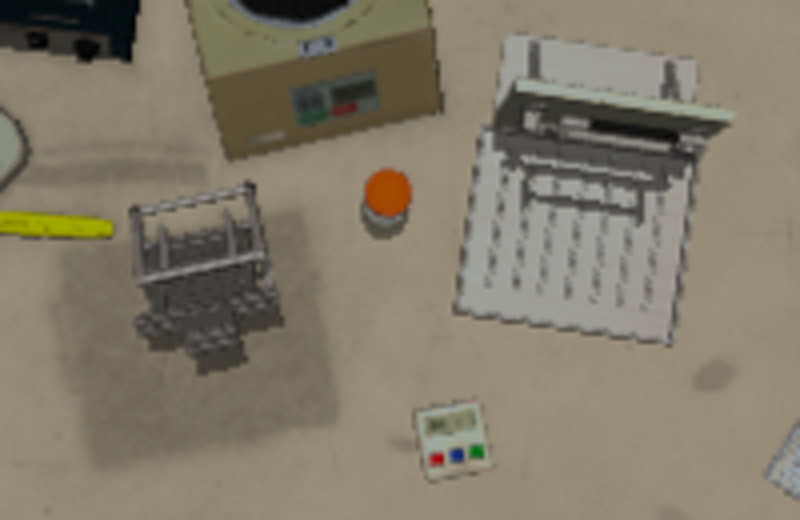

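View pics/s1.png

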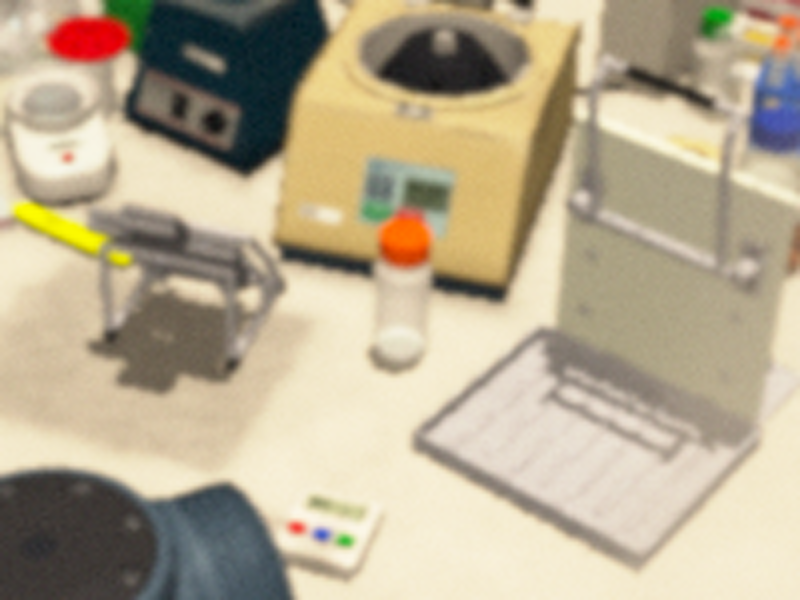

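The top crop shows tray front corners at about (455,313) and (672,345) and the panel top between (518,88) and (735,118). The cassette tab ends near (195..245,370), with lugs at (137,325) and (283,320). The scene crop shows tray corners (418,440), (640,565), (545,330), (758,437), the bar at (660,85) and the hinge ends at (580,203) and (745,268).

```bash
cat > fit1.py <<'E'
from h import *
from scipy.optimize import least_squares
T=lambda u,v:(235+u/4,175+v/4); S=lambda u,v:(235+u/4,190+v/4)
# stand coords (x into panel, y left, z)
obs=[("top",(-.175,.1,.018),T(455,313)),("top",(-.175,-.1,.018),T(672,345)),
("scene",(-.175,.1,.018),S(418,438)),("scene",(-.175,-.1,.018),S(640,553)),("scene",(0,.1,.018),S(545,330)),("scene",(0,-.1,.018),S(760,432)),
("top",(.012,.09,.215),T(518,80)),("top",(.012,-.09,.215),T(735,112)),("scene",(0,.09,.215),S(572,118))]
def tf(p,P): c,s=np.cos(p[2]),np.sin(p[2]);P=np.array(P);return np.array([p[0]+c*P[0]-s*P[1],p[1]+s*P[0]+c*P[1],P[2]])
def res(p): return np.concatenate([proj(n,tf(p,P))[0]-uv for n,P,uv in obs])
r=least_squares(res,[.6,-.1,0],loss='soft_l1');p=r.x
print("stand",p,np.degrees(p[2]));print(r.fun.reshape(-1,2).round(1))
def bar(a): # hinge at (-.018,0,.15); a=0 folded
    return tf(p,(-.018-.135*np.sin(a)+.016*np.cos(a),0,.15+.135*np.cos(a)+.016*np.sin(a)))
for a in(0,.1,.2): print(a,bar(a),4*(proj("scene",bar(a))[0]-(235,190)))
print("hinge",tf(p,(-.018,0,.15)),"hang",tf(p,(-.088,0,.154)))
for n,P in(("vial",at_z("top",*T(388,193),.115)),("vial base scene",at_z("scene",*S(400,352),0)),("tab",at_z("top",*T(217,340),.13)),("lugL",at_z("top",*T(137,320),.12)),("lugR",at_z("top",*T(283,310),.12))):print(n,P.round(3))
np.save("stand.npy",p)
E
python3 fit1.py
```

```text
stand [ 0.64473185 -0.06384714 -0.15614209] -8.946282978215246
[[ 0.1  0.5]
 [ 0.8  0.8]
 [-2.3 -2.3]
 [ 0.2  0.4]
 [-0.8 -3. ]
 [ 1.3 -1.6]
 [-0.2  0.1]
 [ 0.9  0.4]
 [ 0.3 -1.2]]
0 [ 0.64275619 -0.06353612  0.285     ] [689.87417792  72.80372931]
0.1 [ 0.62936367 -0.06142783  0.2859229 ] [679.91866127  79.28412474]
0.2 [ 0.61594705 -0.05931573  0.2854877 ] [669.5729427   87.58079982]
hinge [ 0.62695083 -0.06104799  0.15      ] hang [ 0.55780241 -0.0501624   0.154     ]
vial [0.589 0.125 0.115]
vial base scene [0.583 0.121 0.   ]
tab [0.465 0.271 0.13 ]
lugL [0.482 0.339 0.12 ]
lugR [0.49  0.215 0.12 ]
```

```bash
cat >> h.py <<'E'
def frame(yaw,tilt=0):
    "tool rotation: z down tilted by tilt towards heading yaw, y along heading"
    h=np.array([np.cos(yaw),np.sin(yaw),0]);u=np.array([0,0,1.])
    z=np.sin(tilt)*h-np.cos(tilt)*u; y=np.cos(tilt)*h+np.sin(tilt)*u
    return np.column_stack([np.cross(y,z),y,z])
def go(pos,Rt,pos0=None,R0=None):
    "tool-frame shift (cm) and turn (deg) from present to target"
    s=sense(); R0=R.from_quat(s['tool_rot']).as_matrix() if R0 is None else R0; pos0=s['tcp_pos'] if pos0 is None else pos0
    print("d",(R0.T@(np.array(pos)-pos0)*100).round(2),"w",np.degrees(R.from_matrix(R0.T@Rt).as_rotvec()).round(2))
E
python3 - <<'E'
from h import *
c=eyes.camera_params("wrist");s=sense();M=R.from_rotvec(c['rvec']).as_matrix();o=-M.T@c['tvec']
Rt=R.from_quat(s['tool_rot']).as_matrix();print(c['fx'],c['cx'],c['cy'],"cam in tool",Rt.T@(o-s['tcp_pos']));print((Rt.T@M.T).round(3))
go([.40,.27,.35],frame(np.radians(6)))
E
```

```text
371.64829954431775 322.86932959145304 239.50129352587558 cam in tool [ 0.07383168 -0.00046684 -0.06918947]
[[ 0.001 -0.956 -0.293]
 [ 1.     0.001 -0.   ]
 [ 0.    -0.293  0.956]]
d [-26.35 -22.02  -4.66] w [-1.10e-01  4.00e-02  6.11e+01]
```

```bash
python3 -m inch '[{"dx":-4.4,"dy":-3.67,"dz":-0.78},{"dx":-4.4,"dy":-3.67,"dz":-0.78},{"dx":-4.4,"dy":-3.67,"dz":-0.78},{"dx":-4.4,"dy":-3.67,"dz":-0.78},{"dx":-4.4,"dy":-3.67,"dz":-0.78},{"dx":-4.4,"dy":-3.67,"dz":-0.78},{"wz":10},{"wz":10},{"wz":10},{"wz":10}]' 0
python3 - <<'E'
from h import *
go([.36,.27,.31],frame(np.radians(6),np.radians(40)))
E
```

```text
d [-22.66 -23.57  -0.66] w [-36.19 -21.26  58.52]invalid input at $[0]: expected keys dx, dy, dz, wx, wy, wz
```

```bash
python3 -m inch '[{"dx":-4.4,"dy":-3.67,"dz":-0.78,"wx":0,"wy":0,"wz":0},{"dx":-4.4,"dy":-3.67,"dz":-0.78,"wx":0,"wy":0,"wz":0},{"dx":-4.4,"dy":-3.67,"dz":-0.78,"wx":0,"wy":0,"wz":0},{"dx":-4.4,"dy":-3.67,"dz":-0.78,"wx":0,"wy":0,"wz":0},{"dx":-4.4,"dy":-3.67,"dz":-0.78,"wx":0,"wy":0,"wz":0},{"dx":-4.4,"dy":-3.67,"dz":-0.78,"wx":0,"wy":0,"wz":0},{"dx":0,"dy":0,"dz":0,"wx":0,"wy":0,"wz":10},{"dx":0,"dy":0,"dz":0,"wx":0,"wy":0,"wz":10},{"dx":0,"dy":0,"dz":0,"wx":0,"wy":0,"wz":10},{"dx":0,"dy":0,"dz":0,"wx":0,"wy":0,"wz":10}]' 0
python3 - <<'E'
from h import *
go([.36,.27,.31],frame(np.radians(6),np.radians(40)))
E
```

```text
t: 1.35
tcp_pos: [0.4005, 0.2699, 0.3504]
tool_rot: [0.524, 0.851, -0.0, -0.0]
force: [0.6, -0.3, -0.4]
finger_gap: -0.004
gripper_force: 0.0
d [ 1.83 -3.61  4.04] w [-39.61  -7.24  19.89]
```

```bash
python3 -m inch '[{"dx":1.83,"dy":-3.6,"dz":4,"wx":0,"wy":0,"wz":0},{"dx":0,"dy":0,"dz":0,"wx":-7.92,"wy":-1.45,"wz":3.98},{"dx":0,"dy":0,"dz":0,"wx":-7.92,"wy":-1.45,"wz":3.98},{"dx":0,"dy":0,"dz":0,"wx":-7.92,"wy":-1.45,"wz":3.98},{"dx":0,"dy":0,"dz":0,"wx":-7.92,"wy":-1.45,"wz":3.98},{"dx":0,"dy":0,"dz":0,"wx":-7.92,"wy":-1.45,"wz":3.98},{"dx":0,"dy":0,"dz":0,"wx":0,"wy":0,"wz":0}]' 0
python3 - <<'E'
from h import *
import json
c=eyes.camera_params("wrist");im=eyes.snapshot("wrist");json.dump({k:np.array(v).tolist() for k,v in c.items()},open("w1.json","w"))
cv2.imwrite("pics/w1full.png",im[:,:,::-1])
M=R.from_rotvec(c['rvec']).as_matrix()
for P in([.465,.271,.13],[.482,.339,.12],[.49,.215,.12],[.54,.27,0]):
    v=M@np.array(P)+c['tvec'];th=np.arctan2(np.hypot(v[0],v[1]),v[2]);print(c['cx']+c['fx']*th*v[0]/np.hypot(v[0],v[1]),c['cy']+c['fy']*th*v[1]/np.hypot(v[0],v[1]))
E
```

```text
t: 2.22
tcp_pos: [0.362, 0.2636, 0.3095]
tool_rot: [0.618, 0.733, 0.201, 0.201]
force: [0.6, -0.5, -0.3]
finger_gap: -0.001
gripper_force: 0.0
307.9206228985204 226.7243078518904
332.56125821055116 140.68831013137122
317.105731356863 286.21622810028634
305.2721708169668 198.7901107037203
```

View pics/w1full.png

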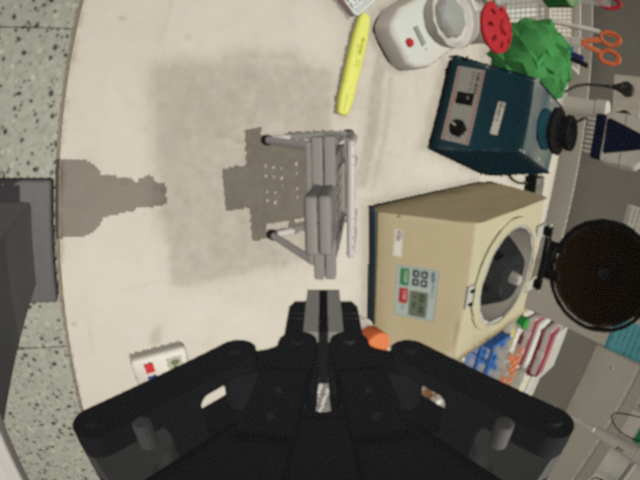

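The wrist view shows the pair end-on: the tab at x 305–332, y 185–250, and the lugs spanning y 135–278. I'll enlarge it.

Run:
```python
import cv2
t=cv2.imread("pics/w1full.png")[125:285,250:380];cv2.imwrite("pics/w1c.png",cv2.resize(t,None,fx=3.7,fy=3.7,interpolation=cv2.INTER_CUBIC))
```

```text
(no output)
```

View pics/w1c.png

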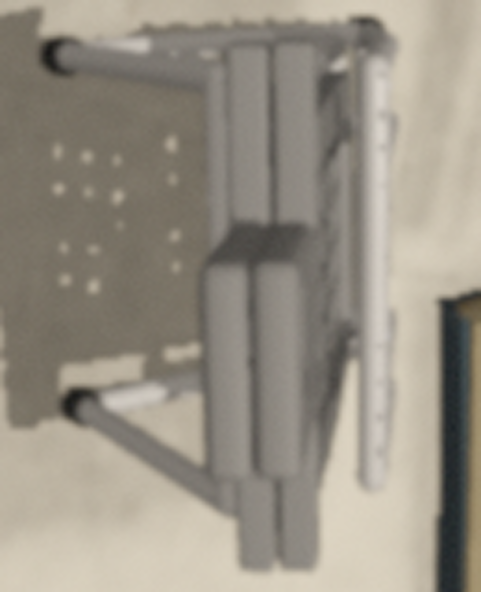

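The enlarged crop shows tab end corners at (206,268), (304,266), (212,478), (298,476) and lug outer ends at (272,45) and (278,569). I'll fit the pair pose to these.

```bash
cat >> h.py <<'E'
import json
def wproj(c,P):
    v=R.from_rotvec(c['rvec']).as_matrix()@np.array(P)+c['tvec'];r=np.hypot(v[0],v[1]);th=np.arctan2(r,v[2])
    return np.array([c['cx']+c['fx']*th*v[0]/r,c['cy']+c['fy']*th*v[1]/r])
E
cat > fit2.py <<'E'
from h import *
from scipy.optimize import least_squares
c=json.load(open("w1.json"))
W=lambda u,v:np.array((250+u/3.7,125+v/3.7))
obs=[((-.0102,.023,.073),W(206,266)),((.0102,.023,.073),W(304,264)),((-.0102,-.023,.073),W(212,479)),((.0102,-.023,.073),W(298,477)),
((0,.062,.035),W(272,45)),((0,-.062,.035),W(278,569)),((-.0097,.062,.035),W(229,45)),((.0097,.062,.035),W(316,45)),((-.0097,-.062,.035),W(241,569)),((.0097,-.062,.035),W(317,569))]
def fr(p):
    t,y=p[4],p[3];h=np.array([np.cos(y),np.sin(y),0]);u=np.array([0,0,1.])
    return np.column_stack([np.cos(t)*h+np.sin(t)*u,[-h[1],h[0],0],-np.sin(t)*h+np.cos(t)*u])
def res(p): return np.concatenate([wproj(c,p[:3]+fr(p)@np.array(P))-uv for P,uv in obs]+[[(np.degrees(p[4])-40)]])
r=least_squares(res,[.5,.27,.1,.1,.7],loss='soft_l1');p=r.x
print(p,np.degrees(p[3:]));print(r.fun[:-1].reshape(-1,2).round(1))
Rm=fr(p);tab=p[:3]+Rm@[0,0,.054];print("tabmid",tab,"bottom",p[:3]+Rm@[0,0,-.073])
print(proj("top",tab),proj("top",[p[:3]+Rm@[0,s*.062,.035] for s in(1,-1)]))
np.save("pair.npy",p)
E
python3 fit2.py
```

```text
[0.51141669 0.28425086 0.08703601 0.20130658 0.691124  ] [11.53401718 39.59848817]
[[-1.3 -1. ]
 [ 0.3 -0. ]
 [-1.2  0. ]
 [ 2.2  1.5]
 [ 0.2  0.2]
 [ 0.2 -0.4]
 [-0.3  0.3]
 [ 0.4  0.3]
 [-0.5 -0.8]
 [ 0.5  0.1]]
tabmid [0.47769197 0.27736864 0.12864464] bottom [0.55700753 0.29355462 0.03078732]
[[287.2854083  256.14317789]] [[269.02045977 256.52075647]
 [304.64774875 249.01362191]]
```

Run:
```python
from h import *
s=sense();R0=R.from_quat(s['tool_rot']).as_matrix();R1=frame(np.radians(-9))
go([.48,0.02,.41],R0); go(s['tcp_pos'],R1)
```

```text
d [-26.33  11.38  -3.12] w [0. 0. 0.]
d [0. 0. 0.] w [33.15 -2.63 18.1 ]
```

```bash
python3 -m inch '[{"dx":-5.27,"dy":2.28,"dz":-0.62,"wx":0,"wy":0,"wz":0},{"dx":-5.27,"dy":2.28,"dz":-0.62,"wx":0,"wy":0,"wz":0},{"dx":-5.27,"dy":2.28,"dz":-0.62,"wx":0,"wy":0,"wz":0},{"dx":-5.27,"dy":2.28,"dz":-0.62,"wx":0,"wy":0,"wz":0},{"dx":-5.27,"dy":2.28,"dz":-0.62,"wx":0,"wy":0,"wz":0},{"dx":0,"dy":0,"dz":0,"wx":8.3,"wy":-0.66,"wz":4.5},{"dx":0,"dy":0,"dz":0,"wx":8.3,"wy":-0.66,"wz":4.5},{"dx":0,"dy":0,"dz":0,"wx":8.3,"wy":-0.66,"wz":4.5},{"dx":0,"dy":0,"dz":0,"wx":8.3,"wy":-0.66,"wz":4.5},{"dx":0,"dy":0,"dz":0,"wx":0,"wy":0,"wz":0}]' 0
python3 - <<'E'
from h import *
c=eyes.camera_params("wrist");im=eyes.snapshot("wrist");json.dump({k:np.array(v).tolist() for k,v in c.items()},open("w2.json","w"))
cv2.imwrite("pics/w2full.png",im[:,:,::-1])
p=np.load("stand.npy");cs,sn=np.cos(p[2]),np.sin(p[2])
for P in([-.04,0,.285],[-.02,.05,.285],[-.02,-.05,.285],[0,.09,.215],[0,-.09,.215],[-.175,.1,.018],[-.175,-.1,.018]):
    print(P,wproj(c,[p[0]+cs*P[0]-sn*P[1],p[1]+sn*P[0]+cs*P[1],P[2]]).round(1))
u=im[100:400,200:600];
cv2.imwrite("pics/w2c.png",cv2.resize(im[60:360,150:550],None,fx=2,fy=2,interpolation=cv2.INTER_CUBIC)[:,:,::-1])
E
```

```text
t: 3.52
tcp_pos: [0.4558, 0.0767, 0.3848]
tool_rot: [0.762, 0.648, -0.005, -0.002]
force: [-0.1, -0.4, 0.5]
finger_gap: -0.001
gripper_force: 0.0
[-0.04, 0, 0.285] [555.3 411. ]
[-0.02, 0.05, 0.285] [597.7 351.6]
[-0.02, -0.05, 0.285] [554.5 450.3]
[0, 0.09, 0.215] [579.3 261.6]
[0, -0.09, 0.215] [528.6 425.1]
[-0.175, 0.1, 0.018] [353.3 197.8]
[-0.175, -0.1, 0.018] [349.9 341.6]
```

View pics/w2c.png

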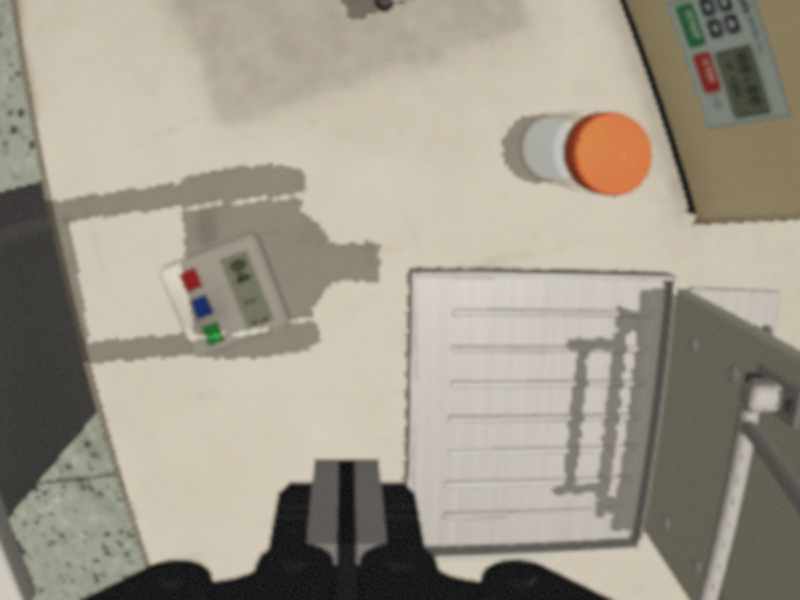

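The crop shows tray front-left at (411,270), back-left at (672,275), back-right near (637,547), the vial cap centre at (609,153), and the hinge block and arm at right (765,395). I'll refit the stand with these.

```bash
cat >> fit1.py <<'E'
print("---refit")
c=json.load(open("w2.json"));V=lambda u,v:np.array((150+u/2,60+v/2))
wo=[((-.175,.1,.018),V(412,271)),((0,.1,.018),V(672,275)),((0,-.1,.018),V(637,546))]
def res2(p): return np.concatenate([wproj(c,tf(p,P))-uv for P,uv in wo]+[0.7*res(p)])
r=least_squares(res2,p,loss='soft_l1');p=r.x;print(p,np.degrees(p[2]));print(r.fun.reshape(-1,2).round(1))
np.save("stand.npy",p)
print("hinge-left end px",2*(wproj(c,tf(p,(-.018,.053,.15)))-(150,60)))
from scipy.optimize import least_squares as ls
def ray(u,v):
    d=np.array([u-c['cx'],v-c['cy']]);r_=np.hypot(*d);th=r_/c['fx'];M=R.from_rotvec(c['rvec']).as_matrix()
    k=M.T@np.array([*(d/r_*np.sin(th)),np.cos(th)]);return -M.T@np.array(c['tvec']),k
o,k=ray(*V(609,153));print("vial",o+k*(.115-o[2])/k[2])
for a in(0,.1,.2,.3):print(a,bar(a),4*(proj("scene",bar(a))[0]-(235,190)))
print("hang",tf(p,(-.088,0,.154)))
E
python3 fit1.py | sed -n '/refit/,$p'
```

```text
---refit
[ 0.64460674 -0.06122256 -0.15646782] -8.964945906983274
[[-3.1  0.1]
 [ 3.   0.5]
 [ 0.8  2.1]
 [-0.4  0.4]
 [ 0.   0.6]
 [-2.1 -1.8]
 [-0.5  0.1]
 [-1.1 -2.3]
 [ 0.3 -1.3]
 [-0.7  0.1]
 [ 0.1  0.3]
 [-0.3 -1. ]]
hinge-left end px [740.0583028  423.94118865]
vial [0.58659083 0.12621258 0.115     ]
0 [ 0.64263117 -0.0609109   0.285     ] [686.23210285  71.87070255]
0.1 [ 0.62923935 -0.05879824  0.2859229 ] [676.25306379  78.33722249]
0.2 [ 0.61582342 -0.05668178  0.2854877 ] [665.88599911  86.61890983]
0.3 [ 0.60251742 -0.05458266  0.28369875] [655.24726728  96.65243019]
hang [ 0.55768176 -0.04750951  0.154     ]
```

Run:
```python
from h import *
go([.675,-.066,.405],frame(np.radians(-9)))
```

```text
d [-10.55  24.04  -2.23] w [-0.58  0.33 -0.28]
```

```bash
python3 -m inch '[{"dx":0,"dy":0,"dz":-2.3,"wx":-0.6,"wy":0.3,"wz":-0.3},{"dx":-2.1,"dy":4.8,"dz":0,"wx":0,"wy":0,"wz":0},{"dx":-2.1,"dy":4.8,"dz":0,"wx":0,"wy":0,"wz":0},{"dx":-2.1,"dy":4.8,"dz":0,"wx":0,"wy":0,"wz":0},{"dx":-2.1,"dy":4.8,"dz":0,"wx":0,"wy":0,"wz":0},{"dx":-2.1,"dy":4.8,"dz":0,"wx":0,"wy":0,"wz":0},{"dx":0,"dy":0,"dz":0,"wx":0,"wy":0,"wz":0}]' 0
python3 - <<'E'
from h import *
go([.675,-.066,.335],frame(np.radians(-9)))
E
```

```text
t: 4.45
tcp_pos: [0.6759, -0.0671, 0.4061]
tool_rot: [0.761, 0.649, -0.001, 0.001]
force: [-0.5, 0.0, -0.3]
finger_gap: -0.001
gripper_force: 0.0
d [ 0.11 -0.11  7.11] w [ 0.01  0.11 -0.12]
```

```bash
python3 -m inch '[{"dx":0,"dy":0,"dz":3.5,"wx":0,"wy":0,"wz":0},{"dx":0,"dy":0,"dz":3.6,"wx":0,"wy":0,"wz":0},{"dx":0,"dy":-3,"dz":0,"wx":0,"wy":0,"wz":0},{"dx":0,"dy":-2.6,"dz":0.3,"wx":0,"wy":0,"wz":0},{"dx":0,"dy":-2.6,"dz":0.7,"wx":0,"wy":0,"wz":0},{"dx":0,"dy":-1.5,"dz":0.9,"wx":0,"wy":0,"wz":0},{"dx":0,"dy":-1.5,"dz":0.9,"wx":0,"wy":0,"wz":0},{"dx":0,"dy":-1.6,"dz":1.7,"wx":0,"wy":0,"wz":0},{"dx":0,"dy":-1.6,"dz":1.8,"wx":0,"wy":0,"wz":0},{"dx":0,"dy":0,"dz":0,"wx":0,"wy":0,"wz":0}]' 0
```

```text
t: 5.7
tcp_pos: [0.5313, -0.0416, 0.2737]
tool_rot: [0.761, 0.649, 0.0, 0.002]
force: [2.9, -1.4, -1.8]
finger_gap: -0.001
gripper_force: 1.4
```

```bash
python3 -m inch '[{"dx":0,"dy":0.8,"dz":0,"wx":0,"wy":0,"wz":0},{"dx":0,"dy":0,"dz":-3,"wx":0,"wy":0,"wz":0},{"dx":0,"dy":0,"dz":-3.5,"wx":0,"wy":0,"wz":0},{"dx":0,"dy":-4.2,"dz":0,"wx":0,"wy":0,"wz":0},{"dx":0,"dy":0,"dz":2.5,"wx":0,"wy":0,"wz":0},{"dx":0,"dy":0,"dz":2.5,"wx":0,"wy":0,"wz":0},{"dx":0,"dy":-0.3,"dz":2,"wx":0,"wy":0,"wz":0},{"dx":0,"dy":0,"dz":1.3,"wx":0,"wy":0,"wz":0},{"dx":0,"dy":0,"dz":0.8,"wx":0,"wy":0,"wz":0},{"dx":0,"dy":0,"dz":0,"wx":0,"wy":0,"wz":0}]' 0
```

```text
t: 6.95
tcp_pos: [0.4847, -0.0343, 0.2451]
tool_rot: [0.76, 0.65, -0.01, -0.011]
force: [-16.8, -0.2, 2.5]
finger_gap: -0.003
gripper_force: 7.8
```

Run:
```python
from h import *
a=eyes.snapshot("scene")[180:330,320:460];b=eyes.snapshot("wrist")[200:480,200:560]
a=cv2.resize(a,None,fx=3.0,fy=3.0,interpolation=cv2.INTER_CUBIC);b=cv2.resize(b,(360,280))
o=np.zeros((450,800,3),np.uint8);o[:,:420]=a;o[:280,430:790]=b
cv2.imwrite("pics/c3.png",o[:,:,::-1]);print(sense()['force'],eyes.camera_params('wrist')['tvec'])
```

```text
[-17.86965256  -1.62000566   1.44268241] [-0.47754462  0.01330948  0.34784221]
```

View pics/c3.png

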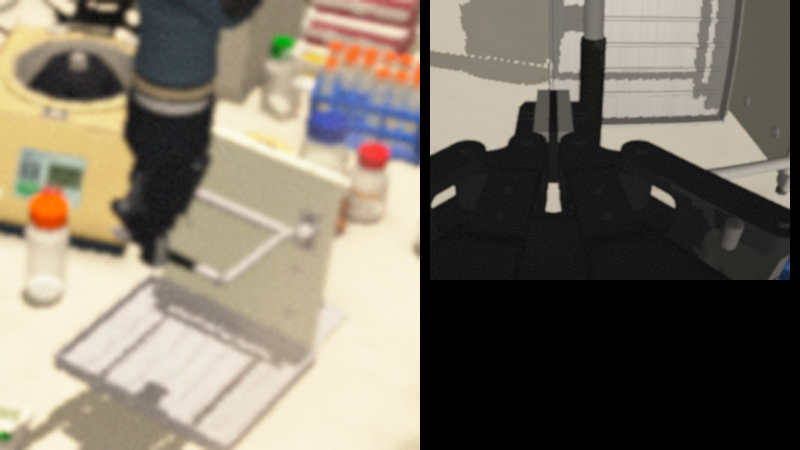

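The finger slipped to the outer side of the bar, and the hanger is still about 20–25° above level. I'll back off, lift and press again further in.

```bash
python3 -m inch '[{"dx":0,"dy":-1.5,"dz":0,"wx":0,"wy":0,"wz":0},{"dx":0,"dy":0,"dz":-4,"wx":0,"wy":0,"wz":0},{"dx":0,"dy":0,"dz":-4,"wx":0,"wy":0,"wz":0},{"dx":0,"dy":0,"dz":0,"wx":0,"wy":0,"wz":0}]' 0
python3 - <<'E'
from h import *
p=np.load("stand.npy");cs,sn=np.cos(p[2]),np.sin(p[2]);s=(-.139,0)
go([p[0]+cs*s[0],p[1]+sn*s[0],.325],frame(p[2]))
E
```

```text
t: 7.55
tcp_pos: [0.4823, -0.0342, 0.3317]
tool_rot: [0.761, 0.649, 0.001, 0.005]
force: [-0.2, -1.1, 0.1]
finger_gap: -0.002
gripper_force: 0.0
d [-0.13  2.54  0.69] w [ 0.5   0.21 -0.11]
```

```bash
python3 -m inch '[{"dx":-0.1,"dy":2.5,"dz":0,"wx":0.5,"wy":0.2,"wz":0},{"dx":0,"dy":0,"dz":2.5,"wx":0,"wy":0,"wz":0},{"dx":0,"dy":-0.1,"dz":2,"wx":0,"wy":0,"wz":0},{"dx":0,"dy":-0.3,"dz":1.5,"wx":0,"wy":0,"wz":0},{"dx":0,"dy":-0.3,"dz":1.5,"wx":0,"wy":0,"wz":0},{"dx":0,"dy":-0.1,"dz":0.8,"wx":0,"wy":0,"wz":0},{"dx":0,"dy":0,"dz":0,"wx":0,"wy":0,"wz":0}]' 0
```

```text
t: 8.43
tcp_pos: [0.4962, -0.0374, 0.2447]
tool_rot: [0.761, 0.649, -0.003, -0.004]
force: [-0.1, 0.0, -0.2]
finger_gap: 0.002
gripper_force: 0.0
```

```bash
python3 -m inch '[{"dx":0,"dy":0,"dz":0.3,"wx":0,"wy":0,"wz":0},{"dx":0,"dy":0,"dz":0.3,"wx":0,"wy":0,"wz":0},{"dx":0,"dy":0,"dz":0,"wx":0,"wy":0,"wz":0}]' 0
python3 - <<'E'
from h import *
a=eyes.snapshot("scene")[180:330,320:460];c=eyes.camera_params("wrist");b=eyes.snapshot("wrist")[120:420,250:610]
json.dump({k:np.array(v).tolist() for k,v in c.items()},open("w4.json","w"))
a=cv2.resize(a,None,fx=3.0,fy=3.0,interpolation=cv2.INTER_CUBIC)
o=np.zeros((450,800,3),np.uint8);o[:,:420]=a;o[:300,430:790]=b
cv2.imwrite("pics/c4.png",o[:,:,::-1])
E
```

```text
t: 8.8
tcp_pos: [0.4968, -0.0376, 0.2431]
tool_rot: [0.761, 0.649, -0.002, -0.003]
force: [-7.4, 1.4, 26.2]
finger_gap: 0.003
gripper_force: 13.6
```

View pics/c4.png

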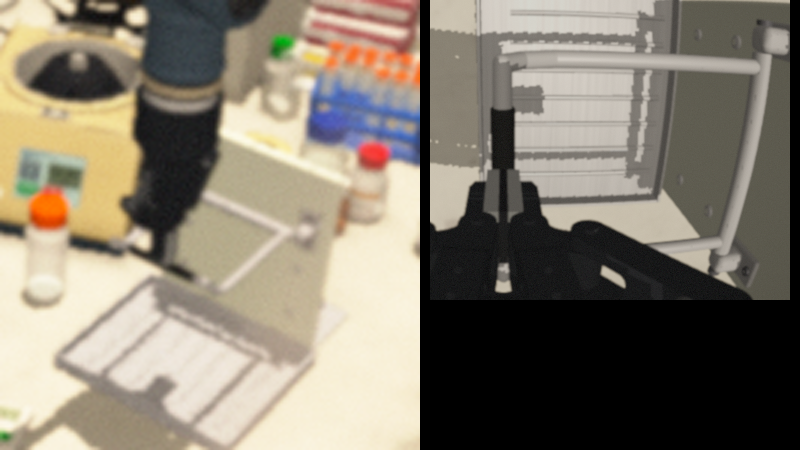

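Contact gives 26 N up at tip z 0.170, where the bar top should be at 0.171, so the hanger is level on its stop. In the wrist part, the left arm runs through (550,60), (650,62), (720,66), the right arm is near (690,243), the hinge rod near (748,150) and the bar near (503,140). These refine the stand pose, and I'll lift off.

```bash
python3 -m inch '[{"dx":0,"dy":0,"dz":-4,"wx":0,"wy":0,"wz":0},{"dx":0,"dy":0,"dz":-6,"wx":0,"wy":0,"wz":0},{"dx":0,"dy":0,"dz":-4,"wx":0,"wy":0,"wz":0},{"dx":0,"dy":0,"dz":0,"wx":0,"wy":0,"wz":0}]' 1
cat > fit3.py <<'E'
from h import *
from scipy.optimize import least_squares
c=json.load(open("w4.json"));M=R.from_rotvec(c['rvec']).as_matrix();o=-M.T@np.array(c['tvec'])
def at(u,v,z):
    d=np.array([u-180-c['cx'],v+120-c['cy']]);r=np.hypot(*d);th=r/c['fx'];k=M.T@np.array([*(d/r*np.sin(th)),np.cos(th)]);return o+k*(z-o[2])/k[2]
O=[(550,60,.15,1,.053),(650,62,.15,1,.053),(720,66,.15,1,.053),(690,243,.15,1,-.053),(748,150,.15,0,-.018),(757,110,.15,0,-.018),(737,200,.15,0,-.018),(503,140,.166,0,-.153),(503,120,.166,0,-.153)]
def st(p,P): d=P[:2]-p[:2];cs,sn=np.cos(p[2]),np.sin(p[2]);return np.array([cs*d[0]+sn*d[1],-sn*d[0]+cs*d[1]])
def f(p): return [st(p,at(u,v,z))[i]-t for u,v,z,i,t in O]
r=least_squares(f,np.load("stand.npy"),loss='soft_l1',f_scale=.002)
print(np.load("stand.npy"),r.x,np.degrees(r.x[2]));print((np.array(r.fun)*1000).round(1))
p=r.x;cs,sn=np.cos(p[2]),np.sin(p[2]);print("hang",p[0]-.088*cs,p[1]-.088*sn);np.save("stand2.npy",p)
s=sense();print(s['tcp_pos'],st(p,s['tcp_pos']))
E
python3 fit3.py
```

```text
t: 9.4
tcp_pos: [0.4994, -0.0383, 0.383]
tool_rot: [0.761, 0.649, -0.0, 0.0]
force: [-0.6, 0.1, -0.3]
finger_gap: 0.848
gripper_force: 0.0
[ 0.64460674 -0.06122256 -0.15646782] [ 0.64891596 -0.06104743 -0.14249643] -8.164444154934767
[ 0.  -0.3 -1.   1.5 -0.4  1.  -0.  -0.3 -0.2]
hang 0.5618078750037763 -0.0485501372911313
[ 0.4994323  -0.03829702  0.38301606] [-0.15119946  0.00129095]
```

Run:
```python
from h import *
p=np.load("pair.npy");Rt=frame(p[3],p[4]);tab=p[:3]+.055*-Rt[:,2]
pre=tab-.15*Rt[:,2];g=tab-.054*Rt[:,2];print(pre,g)
s=sense();go(pre,R.from_quat(s['tool_rot']).as_matrix());go(s['tcp_pos'],Rt)
```

```text
[0.38338763 0.25812389 0.24499468] [0.4433427  0.27035896 0.17102379]
d [ 27.44 -16.15  13.78] w [0. 0. 0.]
d [0. 0. 0.] w [-39.17   7.18 -19.8 ]
```

```bash
python3 -m inch '[{"dx":4.57,"dy":-2.69,"dz":0,"wx":0,"wy":0,"wz":0},{"dx":4.57,"dy":-2.69,"dz":2.75,"wx":0,"wy":0,"wz":0},{"dx":4.57,"dy":-2.69,"dz":2.75,"wx":0,"wy":0,"wz":0},{"dx":4.57,"dy":-2.69,"dz":2.75,"wx":0,"wy":0,"wz":0},{"dx":4.57,"dy":-2.69,"dz":2.75,"wx":0,"wy":0,"wz":0},{"dx":4.57,"dy":-2.69,"dz":2.75,"wx":0,"wy":0,"wz":0},{"dx":0,"dy":0,"dz":0,"wx":-8,"wy":1.47,"wz":-4.04},{"dx":0,"dy":0,"dz":0,"wx":-8,"wy":1.47,"wz":-4.04},{"dx":0,"dy":0,"dz":0,"wx":-8,"wy":1.47,"wz":-4.04},{"dx":0,"dy":0,"dz":0,"wx":-8,"wy":1.47,"wz":-4.04}]' 0.6
cat > g.py <<'E'
from h import *
p=np.load("pair.npy");Rt=frame(p[3],p[4]);tab=p[:3]+.055*-Rt[:,2]
go(tab-.12*Rt[:,2],Rt)
E
python3 g.py
```

```text
t: 10.65
tcp_pos: [0.3821, 0.2522, 0.2427]
tool_rot: [0.662, 0.711, 0.175, 0.158]
force: [-0.3, -0.6, 0.6]
finger_gap: 0.595
gripper_force: 0.0
d [0.81 0.89 2.8 ] w [-12.35   3.73  -6.37]
```

```bash
python3 -m inch '[{"dx":0,"dy":0,"dz":0,"wx":-6.17,"wy":1.86,"wz":-3.18},{"dx":0,"dy":0,"dz":0,"wx":-6.17,"wy":1.86,"wz":-3.18},{"dx":0,"dy":0,"dz":0,"wx":0,"wy":0,"wz":0}]' 0.6
python3 g.py
python3 - <<'E'
from h import *
c=eyes.camera_params("wrist");im=eyes.snapshot("wrist");json.dump({k:np.array(v).tolist() for k,v in c.items()},open("w5.json","w"))
p=np.load("pair.npy");Rt=frame(p[3],p[4]);A=np.column_stack([Rt[:,1],Rt[:,0],-Rt[:,2]])
im=im.copy()
cv2.imwrite("pics/w5raw.png",im[:,:,::-1])
for P in [(a,b,.073) for a in(-.0102,.0102) for b in(-.023,.023)]+[(a,b,.035) for a in(-.0097,.0097) for b in(-.062,.062)]:
    w=wproj(c,p[:3]+A@np.array(P));print(P,w.round(1));cv2.circle(im,tuple(int(round(x)) for x in w),1,(255,0,0),-1)
cv2.imwrite("pics/w5.png",cv2.resize(im[60:360,180:480],None,fx=2,fy=2,interpolation=cv2.INTER_CUBIC)[:,:,::-1])
E
```

```text
t: 11.02
tcp_pos: [0.3902, 0.2497, 0.2523]
tool_rot: [0.637, 0.717, 0.208, 0.194]
force: [-0.5, -1.2, -0.3]
finger_gap: 0.607
gripper_force: 0.0
d [ 1.13 -0.54  3.26] w [-6.56  3.57 -3.55]
(-0.0102, -0.023, 0.073) [318.5 266.3]
(-0.0102, 0.023, 0.073) [312.8 190.2]
(0.0102, -0.023, 0.073) [353.  265.8]
(0.0102, 0.023, 0.073) [349.8 188.9]
(-0.0097, -0.062, 0.035) [329.4 293. ]
(-0.0097, 0.062, 0.035) [317.6 117. ]
(0.0097, -0.062, 0.035) [356.  292.8]
(0.0097, 0.062, 0.035) [348.4 115.3]
```

View pics/w5.png

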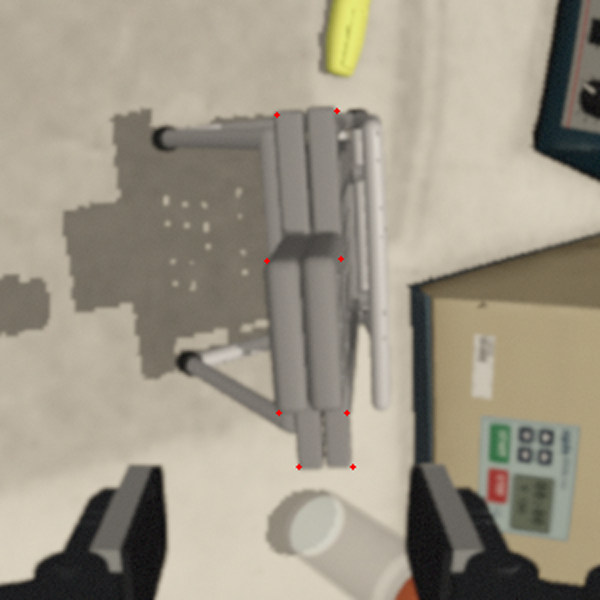

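The predicted corners (red) sit on the tab and lug corners within about 1 px, so the pair pose is confirmed. I'll finish the tilt.

```bash
python3 -m inch '[{"dx":0,"dy":0,"dz":0,"wx":-3.3,"wy":1.8,"wz":-1.8},{"dx":0,"dy":0,"dz":0,"wx":-3.3,"wy":1.8,"wz":-1.8},{"dx":1.0,"dy":-0.5,"dz":0,"wx":0,"wy":0,"wz":0},{"dx":0,"dy":0,"dz":0,"wx":0,"wy":0,"wz":0}]' 0.6
python3 g.py; python3 -c "
from station import sense;print(sense()['q'].round(2))"
```

```text
t: 11.58
tcp_pos: [0.3927, 0.2664, 0.2763]
tool_rot: [0.599, 0.733, 0.249, 0.205]
force: [0.4, 0.4, -0.5]
finger_gap: 0.596
gripper_force: 0.0
d [-0.6  -2.66  4.83] w [-2.01  0.2  -0.02]
[ 0.43  0.32  2.16 -1.43  0.14  1.61]
```

```bash
cat > kin.py <<'E'
from h import *
from scipy.optimize import least_squares
def fk(q,k):
    h,a,l2,l3,L=k
    Z=lambda t:R.from_rotvec([0,0,t]).as_matrix();Y=lambda t:R.from_rotvec([0,t,0]).as_matrix()
    A=Z(q[0]);P=np.array([0,0,h])+A@[a,0,0];A=A@Y(q[1]);P=P+A@[0,0,l2];A=A@Y(q[2]);P=P+A@[0,0,l3];A=A@Z(q[3])@Y(q[4]);P=P+A@[0,0,L];return P,A@Z(q[5])
E
cat > k1.py <<'E'
from kin import *
s=sense()
q0=[0.9925,.5285,1.43396,0,1.1814,-.1785];p0=[0.24292,.57523,.3029]
D=[(q0,p0,R.from_quat([.19856,.98009,-.00105,-.00041]).as_matrix()),(s['q'],s['tcp_pos'],R.from_quat(s['tool_rot']).as_matrix())]
import os
for f in sorted(os.listdir('.')):
    if f.startswith('st_'): z=np.load(f);D.append((z[:6],z[6:9],R.from_quat(z[9:]).as_matrix()))
z=np.r_[s['q'],s['tcp_pos'],s['tool_rot']];np.save("st_%d.npy"%(s['t']*100),z)
def f(k): return np.concatenate([fk(q,k)[0]-p for q,p,_ in D]+[1e-3*(k-[.2,0,.4,.4,.2])])
r=least_squares(f,[.2,0,.4,.4,.2]);print(r.x,(r.fun*1000).round(1))
for q,p,Rm in D: print(np.degrees(R.from_matrix(fk(q,r.x)[1].T@Rm).as_rotvec()).round(1))
np.save("k.npy",r.x)
E
python3 k1.py
```

```text
[ 0.02046682  1.15380916 -0.47477296 -0.32589688 -0.56802791] [ 93.  -60.7  -0.    0.   -0.    0.   -0.2   1.2  -0.9  -0.7  -0.8]
[ 0. -0. 90.]
[-0.  0. 90.]
```

```bash
sed -i 's/h,a,l2,l3,L=k/h,a,l2,l3,L,d=k/; s/A@\[a,0,0\]/A@[a,d,0]/' kin.py; sed -i 's/\[.2,0,.4,.4,.2\]/[.2,0,.45,.4,.25,.11]/g' k1.py; rm -f st_*; python3 k1.py
cat > ik.py <<'E'
from kin import *
k=np.load("k.npy");lo=np.array([-3.08,-.75,.22,-1.43,0,-2.85]);hi=np.array([3.08,2.2,2.44,4.57,2.65,2.85])
RZ=R.from_rotvec([0,0,np.pi/2]).as_matrix()
def ik(P,Rt,seeds=None,n=30):
    best=[];rng=np.random.default_rng(0)
    for i in range(n):
        q0=rng.uniform(np.maximum(lo,[-.5,-.2,.5,-1.43,0,-2.8]),np.minimum(hi,[1,1.5,2.4,4.57,1.5,2.8]))
        f=lambda q:np.r_[10*(fk(q,k)[0]-P),R.from_matrix((fk(q,k)[1]@RZ).T@Rt).as_rotvec()]
        r=least_squares(f,q0,bounds=(lo,hi))
        if not any(np.allclose(r.x,b[1],atol=.1) for b in best): best.append((np.linalg.norm(r.fun),r.x))
    return sorted(best,key=lambda b:b[0])[:3]
if __name__=="__main__":
    p=np.load("pair.npy")
    for dy in(0,-6,6):
      Rt=frame(p[3]+np.radians(dy),p[4]);tab=p[:3]-.055*Rt[:,2]
      for b in(.12,.09,.054):
        print(dy,b)
        for e,q in ik(tab-b*Rt[:,2],Rt):print("  ",e.round(4),q.round(2))
E
python3 ik.py
```

```text
[-0.08605655 -0.16200908  0.87128254  0.36531794  0.22399854  0.11099269] [ 0.  -0.   0.  -0.   0.  -0.  -0.3 -0.2  0.4 -0.  -0.   0. ]
[ 0. -0. 90.]
[-0.  0. 90.]
0 0.12
   0.0 [0.41 0.39 2.28 3.7  0.25 2.76]
   0.1174 [ 0.33  0.38  2.29  2.96  0.18 -2.85]
   0.1351 [ 0.4   0.38  2.2  -1.43  0.12  1.6 ]
0 0.09
   0.0035 [0.4  0.43 2.29 3.6  0.29 2.85]
   0.1225 [ 0.32  0.42  2.29  2.96  0.23 -2.85]
   0.1646 [ 0.39  0.42  2.18 -1.43  0.11  1.6 ]
0 0.054
   0.0248 [0.4  0.48 2.29 3.6  0.33 2.85]
   0.1287 [ 0.31  0.47  2.29  2.95  0.29 -2.85]
   0.1967 [ 0.38  0.47  2.17 -1.43  0.11  1.59]
-6 0.12
   0.0 [0.48 0.4  2.25 4.13 0.29 2.48]
   0.116 [ 0.48  0.39  2.18 -1.43  0.24  1.75]
   0.1803 [ 0.36  0.38  2.27  3.08  0.17 -2.85]
-6 0.09
   0.0 [0.46 0.44 2.26 3.96 0.32 2.63]
   0.1469 [ 0.46  0.43  2.17 -1.43  0.22  1.74]
   0.1781 [ 0.35  0.43  2.28  3.08  0.22 -2.85]
-6 0.054
   0.0 [0.44 0.49 2.27 3.81 0.35 2.77]
   0.1763 [ 0.34  0.48  2.29  3.07  0.28 -2.85]
   0.1808 [ 0.44  0.48  2.15 -1.43  0.21  1.73]
6 0.12
   0.0435 [0.35 0.38 2.29 3.47 0.22 2.85]
   0.0575 [ 0.29  0.38  2.3   2.84  0.22 -2.85]
   0.1405 [ 0.32  0.37  2.22 -0.7   0.    0.71]
6 0.09
   0.0564 [0.36 0.43 2.29 3.47 0.26 2.85]
   0.0697 [ 0.28  0.42  2.31  2.83  0.26 -2.85]
   0.1695 [ 0.32  0.41  2.2  -0.09  0.    0.1 ]
6 0.054
   0.0709 [0.36 0.48 2.29 3.48 0.3  2.85]
   0.0837 [ 0.28  0.47  2.31  2.83  0.31 -2.85]
   0.2009 [ 0.32  0.46  2.18  0.74  0.   -0.73]
```

```bash
cat > ik2.py <<'E'
from ik import *
p=np.load("pair.npy");st=np.load("stand2.npy");h=st[:2]-.088*np.array([np.cos(st[2]),np.sin(st[2])])
for phi in(-30,-20,20,30):
  Y=R.from_rotvec([0,np.radians(phi),0]).as_matrix();F=frame(p[3],p[4]);Rt=F@Y;tab=p[:3]-.055*F[:,2]
  Rh=frame(st[2])@Y
  for nm,P,Q in(("pre",tab-.054*Rt[:,2]-.07*F[:,2],Rt),("grasp",tab-.054*Rt[:,2],Rt),("out",tab-.054*Rt[:,2]-.1*F[:,2],Rt),("hang",np.r_[h,.184]-.054*Rh[:,2],Rh)):
    print(phi,nm,[(round(e,3),q.round(2).tolist()) for e,q in ik(P,Q,n=14) if e<.05])
E
python3 ik2.py
```

```text
-30 pre [(np.float64(0.0), [0.72, 0.49, 2.11, -1.36, 0.81, 1.85])]
-30 grasp [(np.float64(0.031), [0.68, 0.58, 2.09, -1.43, 0.78, 1.92])]
-30 out [(np.float64(0.0), [0.75, 0.46, 2.1, -1.31, 0.83, 1.8])]
-30 hang [(np.float64(0.0), [-0.04, 0.55, 1.7, -0.62, 1.04, 0.46])]
-20 pre [(np.float64(0.036), [0.65, 0.45, 2.14, -1.43, 0.61, 1.84])]
-20 grasp [(np.float64(0.0), [0.6, 0.54, 2.18, 4.57, 0.59, 2.11])]
-20 out [(np.float64(0.004), [0.67, 0.41, 2.15, -1.43, 0.62, 1.84])]
-20 hang [(np.float64(0.0), [-0.11, 0.53, 1.7, -0.43, 0.97, 0.28])]
20 pre [(np.float64(0.0), [0.1, 0.38, 2.37, 2.12, 0.49, -2.26])]
20 grasp [(np.float64(0.0), [0.12, 0.49, 2.38, 2.3, 0.55, -2.45])]
20 out [(np.float64(0.0), [0.1, 0.33, 2.36, 2.01, 0.46, -2.15])]
20 hang [(np.float64(0.0), [-0.45, 0.52, 1.72, 0.39, 1.05, -0.53])]
30 pre [(np.float64(0.0), [-0.03, 0.41, 2.39, 1.85, 0.69, -2.15])]
30 grasp [(np.float64(0.0), [-0.0, 0.52, 2.39, 2.0, 0.72, -2.31])]
30 out [(np.float64(0.0), [-0.05, 0.36, 2.38, 1.77, 0.68, -2.06])]
30 hang [(np.float64(0.0), [-0.53, 0.54, 1.74, 0.54, 1.14, -0.68])]
```

```bash
python3 -m inch '[{"dx":0,"dy":0,"dz":-2,"wx":8,"wy":0,"wz":0},{"dx":0,"dy":0,"dz":0,"wx":8,"wy":0,"wz":0},{"dx":0,"dy":0,"dz":0,"wx":0,"wy":7,"wz":0},{"dx":0,"dy":0,"dz":0,"wx":0,"wy":7,"wz":0},{"dx":0,"dy":0,"dz":0,"wx":0,"wy":8,"wz":0},{"dx":0,"dy":0,"dz":0,"wx":0,"wy":0,"wz":0}]' 0.6
cat > g.py <<'E'
from h import *
import sys
p=np.load("pair.npy");F=frame(p[3],p[4]);Rt=F@R.from_rotvec([0,np.radians(22),0]).as_matrix();tab=p[:3]-.055*F[:,2]
b=float(sys.argv[1]);s=sense();print(s['q'].round(2));R0=R.from_quat(s['tool_rot']).as_matrix()
t=tab-.054*Rt[:,2]-b*F[:,2];print("target",t)
go(t,Rt);print("shift in target frame",(Rt.T@(t-s['tcp_pos'])*100).round(2), "per cm along cassette z",(Rt.T@F[:,2]).round(3))
E
python3 k1.py; python3 g.py .09
```

```text
t: 12.32
tcp_pos: [0.3875, 0.2539, 0.2744]
tool_rot: [0.606, 0.75, 0.221, 0.145]
force: [-0.0, -0.8, -1.1]
finger_gap: 0.597
gripper_force: 0.0
[-0.05250085 -0.10110706  0.78971399  0.34329915  0.19497377  0.10945209] [ 1.  -1.3  0.5 -3.6 -2.3  3.   3.2  4.2 -3.6 -0.3 -0.1  0.3 -0.1 -0.1
 -0. ]
[ 0. -0. 90.]
[-0.  0. 90.]
[-0.  0. 90.]
[ 0.35  0.29  2.14 -0.11  0.18  0.24]
target [0.39363526 0.23956946 0.23734172]
d [-1.71 -1.61  3.27] w [-8.86 18.81 -2.19]
shift in target frame [-2.56 -2.12  2.27] per cm along cassette z [-0.375  0.     0.927]
```

```bash
python3 -m inch '[{"dx":0,"dy":0,"dz":0,"wx":0,"wy":5,"wz":0},{"dx":0,"dy":0,"dz":0,"wx":0,"wy":5,"wz":0},{"dx":0,"dy":0,"dz":0,"wx":0,"wy":5,"wz":0},{"dx":0,"dy":0,"dz":0,"wx":0,"wy":5,"wz":0},{"dx":0,"dy":0,"dz":0,"wx":0,"wy":0,"wz":0}]' 0.6
python3 k1.py|head -3; python3 g.py .09
```

```text
t: 12.95
tcp_pos: [0.382, 0.2512, 0.2696]
tool_rot: [0.587, 0.764, 0.259, 0.067]
force: [-0.1, -0.1, 0.6]
finger_gap: 0.602
gripper_force: 0.0
[-0.0500841  -0.13185039  0.8190973   0.36046511  0.21602528  0.11111835] [-0.4 -0.5  0.7 -0.5 -1.8  0.2  5.1  3.7 -3.5 -4.4 -1.3  2.5 -0.3 -0.1
  0.4 -0.  -0.   0. ]
[ 0. -0. 90.]
[ 0.22  0.29  2.18  0.9   0.28 -0.86]
target [0.39363526 0.23956946 0.23734172]
d [-2.08 -0.73  2.87] w [-10.72   8.74  -3.38]
shift in target frame [-2.42 -1.35  2.33] per cm along cassette z [-0.375  0.     0.927]
```

```bash
python3 -m inch '[{"dx":0,"dy":0,"dz":0,"wx":-2.5,"wy":3,"wz":-0.8},{"dx":0,"dy":0,"dz":0,"wx":-2.7,"wy":3,"wz":-0.8},{"dx":0,"dy":0,"dz":0,"wx":-2.7,"wy":3,"wz":-0.8},{"dx":0,"dy":0,"dz":0,"wx":-2.8,"wy":1,"wz":-0.9},{"dx":0,"dy":0,"dz":0,"wx":0,"wy":0,"wz":0}]' 0.6
python3 g.py .09
```

```text
t: 13.58
tcp_pos: [0.3795, 0.2524, 0.2684]
tool_rot: [0.54, 0.759, 0.36, 0.059]
force: [-0.3, -0.1, -1.0]
finger_gap: 0.602
gripper_force: 0.0
[ 0.12  0.33  2.29  1.8   0.45 -1.9 ]
target [0.39363526 0.23956946 0.23734172]
d [-2.62 -1.    2.33] w [-1.84 -0.14 -0.77]
shift in target frame [-2.6  -1.11  2.3 ] per cm along cassette z [-0.375  0.     0.927]
```

```bash
python3 -m inch '[{"dx":0,"dy":0,"dz":0,"wx":-1.8,"wy":-0.1,"wz":-0.8},{"dx":-1.3,"dy":-0.55,"dz":1.15,"wx":0,"wy":0,"wz":0},{"dx":-1.3,"dy":-0.55,"dz":1.15,"wx":0,"wy":0,"wz":0},{"dx":0,"dy":0,"dz":0,"wx":0,"wy":0,"wz":0}]' 0.6
python3 g.py 0
```

```text
t: 14.08
tcp_pos: [0.3951, 0.2398, 0.2375]
tool_rot: [0.533, 0.756, 0.372, 0.071]
force: [-0.5, 0.6, 0.6]
finger_gap: 0.603
gripper_force: 0.0
[ 0.07  0.45  2.32  2.06  0.54 -2.24]
target [0.44984314 0.25103984 0.16799401]
d [-3.34 -0.13  8.27] w [ 0.04 -0.09  0.05]
shift in target frame [-3.33 -0.12  8.28] per cm along cassette z [-0.375  0.     0.927]
```

```bash
python3 -m inch '[{"dx":-0.83,"dy":0,"dz":2.07,"wx":0,"wy":0,"wz":0},{"dx":-0.83,"dy":0,"dz":2.07,"wx":0,"wy":0,"wz":0},{"dx":-0.83,"dy":-0.05,"dz":2.07,"wx":0,"wy":0,"wz":0},{"dx":-0.83,"dy":-0.05,"dz":2.07,"wx":0,"wy":0,"wz":0},{"dx":0,"dy":0,"dz":0,"wx":0,"wy":0,"wz":0}]' 0.6
python3 g.py 0
```

```text
t: 14.7
tcp_pos: [0.4505, 0.2519, 0.169]
tool_rot: [0.533, 0.757, 0.373, 0.072]
force: [0.3, 0.0, 0.4]
finger_gap: 0.604
gripper_force: 0.0
[ 0.09  0.67  2.23  2.25  0.6  -2.44]
target [0.44984314 0.25103984 0.16799401]
d [-0.07 -0.13 -0.  ] w [ 0.17 -0.13  0.16]
shift in target frame [-0.07 -0.13 -0.  ] per cm along cassette z [-0.375  0.     0.927]
```

Close at 60 N in place.

```bash
python3 -m inch '[{"dx":0,"dy":-0.1,"dz":0,"wx":0,"wy":0,"wz":0},{"dx":0,"dy":0,"dz":0,"wx":0,"wy":0,"wz":0},{"dx":0,"dy":0,"dz":0,"wx":0,"wy":0,"wz":0},{"dx":0,"dy":0,"dz":0,"wx":0,"wy":0,"wz":0},{"dx":0,"dy":0,"dz":0,"wx":0,"wy":0,"wz":0},{"dx":0,"dy":0,"dz":0,"wx":0,"wy":0,"wz":0}]' 0 60
python3 g.py 0
```

```text
t: 15.45
tcp_pos: [0.4483, 0.251, 0.1693]
tool_rot: [0.533, 0.756, 0.373, 0.072]
force: [-5.4, -2.8, 7.0]
finger_gap: 0.224
gripper_force: 59.1
[ 0.09  0.67  2.23  2.26  0.61 -2.46]
target [0.44984314 0.25103984 0.16799401]
d [-0.1   0.03  0.18] w [ 0.24 -0.09  0.17]
shift in target frame [-0.1   0.03  0.18] per cm along cassette z [-0.375  0.     0.927]
```

```bash
python3 -m inch '[{"dx":0.4,"dy":0,"dz":-0.95,"wx":0,"wy":0,"wz":0},{"dx":0.75,"dy":0,"dz":-1.85,"wx":0,"wy":0,"wz":0},{"dx":0.75,"dy":0,"dz":-1.85,"wx":0,"wy":0,"wz":0},{"dx":0.75,"dy":0,"dz":-1.85,"wx":0,"wy":0,"wz":0},{"dx":0.75,"dy":0,"dz":-1.85,"wx":0,"wy":0,"wz":0},{"dx":0.75,"dy":0,"dz":-1.85,"wx":0,"wy":0,"wz":0},{"dx":0,"dy":0,"dz":0,"wx":0,"wy":0,"wz":0}]' 0
python3 g.py .11
```

```text
t: 16.32
tcp_pos: [0.3791, 0.2367, 0.2538]
tool_rot: [0.533, 0.756, 0.372, 0.073]
force: [0.4, 0.5, -2.4]
finger_gap: 0.225
gripper_force: 58.7
[ 0.06  0.39  2.35  2.01  0.52 -2.19]
target [0.38114462 0.23702048 0.25275232]
d [-0.09  0.09  0.2 ] w [0.25 0.04 0.21]
shift in target frame [-0.09  0.09  0.2 ] per cm along cassette z [-0.375  0.     0.927]
```

```bash
cat > hang.py <<'E'
from h import *
import sys
p=np.load("pair.npy");F=frame(p[3],p[4]);st=np.load("stand2.npy")
Tq=R.from_quat([0.533,.756,.373,.072]).as_matrix();Tp=np.array([.4483,.251,.1693])
o=Tq.T@(p[:3]-Tp);rel=F.T@Tq
# normal offset: pads centre the pair
print("cassette origin in tool",o.round(4));o[1]=0
G=frame(st[2]);Rt=G@rel
dx,dz=float(sys.argv[1]),float(sys.argv[2])   # stand-x offset from hang point, height above rest (m)
h=st[:2]+(-.088+dx)*np.array([np.cos(st[2]),np.sin(st[2])])
t=np.r_[h,.129+dz]-Rt@o;print("target",t,"q",sense()['q'].round(2))
s=sense();R0=R.from_quat(s['tool_rot']).as_matrix()
go(t,Rt);print("shift in present, target frame",(R0.T@(t-s['tcp_pos'])*100).round(2),(Rt.T@(t-s['tcp_pos'])*100).round(2),"world down in target frame",(Rt.T@[0,0,-1]).round(3))
cen=s['tcp_pos']+R0@o;d=cen[:2]-h;cs,sn=np.cos(st[2]),np.sin(st[2])
print("cassette now: stand dx,dy",cs*d[0]+sn*d[1],-sn*d[0]+cs*d[1],"z above rest",cen[2]-.129,"up now",(R0.T@[0,0,1]).round(2))
E
python3 hang.py 0 .15
```

```text
cassette origin in tool [-2.180e-02 -1.000e-04  1.067e-01]
target [ 0.55850999 -0.0682406   0.38604248] q [ 0.06  0.39  2.35  2.01  0.52 -2.19]
d [-30.03  17.23 -15.1 ] w [29.28 -6.74 32.31]
shift in present, target frame [-30.03  17.23 -15.1 ] [-20.67  22.15 -22.55] world down in target frame [-0.376 -0.004  0.927]
cassette now: stand dx,dy -0.1634006939994324 0.29810062923108654 z above rest 0.04267434405698051 up now [ 0.29  0.64 -0.71]
```

```bash
python3 -m inch '[{"dx":1.17,"dy":2.56,"dz":-2.84,"wx":0,"wy":0,"wz":0},{"dx":1.17,"dy":2.56,"dz":-2.84,"wx":0,"wy":0,"wz":0},{"dx":1.17,"dy":2.56,"dz":-2.84,"wx":0,"wy":0,"wz":0},{"dx":0,"dy":0,"dz":0,"wx":4.88,"wy":-1.12,"wz":5.39},{"dx":0,"dy":0,"dz":0,"wx":4.88,"wy":-1.12,"wz":5.39},{"dx":0,"dy":0,"dz":0,"wx":4.88,"wy":-1.12,"wz":5.39},{"dx":0,"dy":0,"dz":0,"wx":4.88,"wy":-1.12,"wz":5.39},{"dx":0,"dy":0,"dz":0,"wx":4.88,"wy":-1.12,"wz":5.39},{"dx":0,"dy":0,"dz":0,"wx":4.88,"wy":-1.12,"wz":5.39},{"dx":0,"dy":0,"dz":0,"wx":0,"wy":0,"wz":0}]' 0
python3 hang.py 0 .15
```

```text
t: 17.58
tcp_pos: [0.3812, 0.2415, 0.3444]
tool_rot: [0.726, 0.657, 0.165, -0.121]
force: [0.2, 0.5, -2.3]
finger_gap: 0.224
gripper_force: 59.4
cassette origin in tool [-2.180e-02 -1.000e-04  1.067e-01]
target [ 0.55850999 -0.0682406   0.38604248] q [ 0.11  0.18  1.94  0.49  0.94 -0.06]
d [-25.16  21.11 -14.56] w [ 1.15 -1.49  2.65]
shift in present, target frame [-25.16  21.11 -14.56] [-24.54  21.97 -14.35] world down in target frame [-0.376 -0.004  0.927]
cassette now: stand dx,dy -0.2164338052158903 0.28421246174842313 z above rest 0.10899358194584086 up now [ 0.4   0.04 -0.92]
```

```bash
python3 -m inch '[{"dx":0,"dy":0,"dz":0,"wx":1.15,"wy":-1.5,"wz":2.65},{"dx":1.5,"dy":0,"dz":-3.7,"wx":0,"wy":0,"wz":0},{"dx":-4.34,"dy":3.66,"dz":-1.78,"wx":0,"wy":0,"wz":0},{"dx":-4.34,"dy":3.66,"dz":-1.78,"wx":0,"wy":0,"wz":0},{"dx":-4.34,"dy":3.66,"dz":-1.78,"wx":0,"wy":0,"wz":0},{"dx":-4.34,"dy":3.66,"dz":-1.78,"wx":0,"wy":0,"wz":0},{"dx":-4.34,"dy":3.66,"dz":-1.78,"wx":0,"wy":0,"wz":0},{"dx":-4.34,"dy":3.66,"dz":-1.78,"wx":0,"wy":0,"wz":0},{"dx":0,"dy":0,"dz":0,"wx":0,"wy":0,"wz":0},{"dx":0,"dy":0,"dz":0,"wx":0,"wy":0,"wz":0}]' 0
python3 hang.py 0 .15
python3 - <<'E'
from h import *
c=eyes.camera_params("wrist");cv2.imwrite("pics/w6.png",eyes.snapshot("wrist")[:,:,::-1]);cv2.imwrite("pics/s6.png",eyes.snapshot("scene")[:,:,::-1]);cv2.imwrite("pics/t6.png",eyes.snapshot("top")[:,:,::-1])
json.dump({k:np.array(v).tolist() for k,v in c.items()},open("w6.json","w"))
E
```

```text
t: 18.82
tcp_pos: [0.5562, -0.0683, 0.3858]
tool_rot: [0.742, 0.643, 0.146, -0.125]
force: [-0.8, 0.5, -2.0]
finger_gap: 0.228
gripper_force: 59.7
cassette origin in tool [-2.180e-02 -1.000e-04  1.067e-01]
target [ 0.55850999 -0.0682406   0.38604248] q [-0.47  0.37  1.51  0.37  1.4  -0.42]
d [ 0.05  0.23 -0.01] w [-0.09 -0.07 -0.08]
shift in present, target frame [ 0.05  0.23 -0.01] [ 0.05  0.23 -0.  ] world down in target frame [-0.376 -0.004  0.927]
cassette now: stand dx,dy -0.0024788580569985595 -0.00028275252983262866 z above rest 0.14979311435260056 up now [ 0.38  0.   -0.93]
```

Run:
```python
from h import *
c=json.load(open("w6.json"));g=cv2.imread("pics/w6.png").astype(int)
s=sense();R0=R.from_quat(s['tool_rot']).as_matrix();p=np.load("pair.npy");F=frame(p[3],p[4])
Tq=R.from_quat([0.533,.756,.373,.072]).as_matrix();rel=F.T@Tq;G=R0@rel.T
o=s['tcp_pos']+R0@np.array([-.0218,0,.1067]);A=np.column_stack([G[:,1],G[:,0],-G[:,2]])
def prof(f,vals,nm):
    print(nm)
    for v in vals:
        u=wproj(c,o+A@np.array(f(v)));x,y=int(round(u[0])),int(round(u[1]));print(round(v*1000),(x,y),g[y,x].tolist() if 0<=x<640 and 0<=y<480 else None,end="; ")
    print()
prof(lambda y:(-.005,y,.035),np.arange(.046,.076,.002),"lug top along y")
prof(lambda y:(.005,y,.035),np.arange(.046,.076,.002),"lug top b")
prof(lambda x:(x,.058,.035),np.arange(-.02,.021,.002),"across x at lug")
prof(lambda z:(-.005,.062,z),np.arange(.015,.045,.002),"lug end z")
```

```text
lug top along y
46 (310, 216) [140, 148, 153]; 48 (310, 212) [140, 148, 154]; 50 (310, 208) [142, 149, 155]; 52 (310, 203) [141, 148, 154]; 54 (310, 199) [139, 147, 153]; 56 (310, 194) [143, 150, 156]; 58 (310, 190) [140, 148, 153]; 60 (310, 186) [140, 149, 155]; 62 (310, 181) [139, 147, 152]; 64 (310, 177) [170, 188, 197]; 66 (310, 173) [173, 191, 200]; 68 (310, 169) [121, 137, 144]; 70 (310, 165) [112, 127, 133]; 72 (310, 160) [111, 124, 130]; 74 (310, 156) [130, 141, 147]; 
lug top b
46 (332, 216) [141, 149, 154]; 48 (332, 212) [140, 148, 154]; 50 (332, 208) [141, 149, 155]; 52 (332, 203) [141, 149, 154]; 54 (332, 199) [141, 149, 155]; 56 (332, 194) [142, 149, 155]; 58 (332, 190) [140, 148, 154]; 60 (332, 186) [142, 149, 155]; 62 (332, 181) [142, 150, 156]; 64 (332, 177) [159, 175, 183]; 66 (332, 173) [175, 193, 201]; 68 (332, 169) [141, 157, 165]; 70 (332, 165) [152, 163, 165]; 72 (332, 160) [155, 165, 166]; 74 (332, 156) [156, 164, 165]; 
across x at lug
-20 (277, 190) [172, 191, 199]; -18 (281, 190) [171, 189, 198]; -16 (285, 190) [174, 191, 200]; -14 (290, 190) [173, 191, 199]
[... 301 characters left out ...]
9, 156]; 8 (339, 190) [146, 154, 160]; 10 (343, 190) [121, 130, 134]; 12 (348, 190) [174, 192, 201]; 14 (352, 190) [175, 193, 201]; 16 (357, 190) [176, 193, 202]; 18 (361, 190) [174, 191, 200]; 20 (365, 190) [174, 192, 201]; 
lug end z
15 (311, 191) [141, 150, 154]; 17 (311, 190) [142, 150, 156]; 19 (311, 189) [141, 151, 156]; 21 (311, 188) [141, 150, 155]; 23 (311, 187) [141, 150, 155]; 25 (311, 187) [141, 150, 155]; 27 (310, 186) [140, 149, 155]; 29 (310, 185) [140, 149, 154]; 31 (310, 184) [141, 149, 155]; 33 (310, 183) [140, 149, 155]; 35 (310, 181) [139, 147, 152]; 37 (310, 180) [131, 140, 146]; 39 (310, 179) [138, 152, 158]; 41 (310, 178) [159, 176, 184]; 43 (309, 177) [171, 189, 198];
```

```bash
python3 -m inch '[{"dx":0.05,"dy":0.2,"dz":0,"wx":0,"wy":0,"wz":0},{"dx":-0.75,"dy":0,"dz":1.85,"wx":0,"wy":0,"wz":0},{"dx":-0.75,"dy":0,"dz":1.85,"wx":0,"wy":0,"wz":0},{"dx":-0.75,"dy":0,"dz":1.85,"wx":0,"wy":0,"wz":0},{"dx":-0.75,"dy":0,"dz":1.85,"wx":0,"wy":0,"wz":0},{"dx":-0.75,"dy":0,"dz":1.85,"wx":0,"wy":0,"wz":0},{"dx":-0.75,"dy":0,"dz":1.85,"wx":0,"wy":0,"wz":0},{"dx":0,"dy":0,"dz":0,"wx":0,"wy":0,"wz":0}]' 0
python3 hang.py 0 0
```

```text
t: 19.98
tcp_pos: [0.5587, -0.0677, 0.2663]
tool_rot: [0.742, 0.643, 0.145, -0.125]
force: [-0.5, -0.0, -1.7]
finger_gap: 0.228
gripper_force: 59.6
cassette origin in tool [-2.180e-02 -1.000e-04  1.067e-01]
target [ 0.55850999 -0.0682406   0.23604248] q [-0.47  0.52  1.63  0.4   1.15 -0.52]
d [-1.2  -0.01  2.78] w [-0.16 -0.03 -0.08]
shift in present, target frame [-1.2  -0.01  2.78] [-1.19 -0.02  2.78] world down in target frame [-0.376 -0.004  0.927]
cassette now: stand dx,dy -0.00021536886002333357 0.0006426707782273687 z above rest 0.03029216145611957 up now [ 0.38  0.   -0.93]
```

```bash
python3 -m inch '[{"dx":-0.4,"dy":0,"dz":0.93,"wx":0,"wy":0,"wz":0},{"dx":-0.42,"dy":0,"dz":0.93,"wx":0,"wy":0,"wz":0},{"dx":-0.2,"dy":0,"dz":0.46,"wx":0,"wy":0,"wz":0},{"dx":-0.1,"dy":0,"dz":0.28,"wx":0,"wy":0,"wz":0},{"dx":0,"dy":0,"dz":0,"wx":0,"wy":0,"wz":0}]' 0
python3 hang.py 0 0|tail -1
```

```text
t: 20.6
tcp_pos: [0.5594, -0.0692, 0.2389]
tool_rot: [0.742, 0.643, 0.146, -0.124]
force: [0.1, -0.3, -2.8]
finger_gap: 0.227
gripper_force: 59.7
cassette now: stand dx,dy 0.0010461690781397586 -0.0009188234083940973 z above rest 0.002850485736059616 up now [ 0.38  0.   -0.93]
```

Inch down to contact.

```bash
python3 -m inch '[{"dx":-0.06,"dy":0,"dz":0.18,"wx":0,"wy":0,"wz":0},{"dx":0,"dy":0,"dz":0,"wx":0,"wy":0,"wz":0}]' 0; python3 -m inch '[{"dx":-0.05,"dy":0,"dz":0.14,"wx":0,"wy":0,"wz":0},{"dx":0,"dy":0,"dz":0,"wx":0,"wy":0,"wz":0}]' 0
python3 hang.py 0 0|tail -1
```

```text
t: 20.85
tcp_pos: [0.5595, -0.0691, 0.2372]
tool_rot: [0.742, 0.643, 0.146, -0.124]
force: [0.4, -0.6, -1.7]
finger_gap: 0.229
gripper_force: 59.7
t: 21.1
tcp_pos: [0.5594, -0.069, 0.2356]
tool_rot: [0.742, 0.643, 0.146, -0.124]
force: [-0.4, 0.4, -1.8]
finger_gap: 0.227
gripper_force: 59.7
cassette now: stand dx,dy 0.0010128796576636824 -0.0007142627645937229 z above rest -0.00046716790181441925 up now [ 0.38  0.   -0.93]
```

```bash
python3 -m inch '[{"dx":-0.05,"dy":0,"dz":0.13,"wx":0,"wy":0,"wz":0},{"dx":0,"dy":0,"dz":0,"wx":0,"wy":0,"wz":0}]' 0; python3 -m inch '[{"dx":-0.05,"dy":0,"dz":0.13,"wx":0,"wy":0,"wz":0},{"dx":0,"dy":0,"dz":0,"wx":0,"wy":0,"wz":0}]' 0
```

```text
t: 21.35
tcp_pos: [0.5594, -0.069, 0.2341]
tool_rot: [0.742, 0.643, 0.146, -0.124]
force: [-0.2, 0.0, -1.7]
finger_gap: 0.225
gripper_force: 59.7
t: 21.6
tcp_pos: [0.5594, -0.069, 0.2327]
tool_rot: [0.742, 0.643, 0.146, -0.124]
force: [-0.1, -0.3, -1.2]
finger_gap: 0.229
gripper_force: 59.7
```

```bash
python3 -m inch '[{"dx":-0.04,"dy":0,"dz":0.09,"wx":0,"wy":0,"wz":0},{"dx":0,"dy":0,"dz":0,"wx":0,"wy":0,"wz":0}]' 0; python3 -m inch '[{"dx":-0.04,"dy":0,"dz":0.09,"wx":0,"wy":0,"wz":0},{"dx":0,"dy":0,"dz":0,"wx":0,"wy":0,"wz":0}]' 0
```

```text
t: 21.85
tcp_pos: [0.5594, -0.069, 0.2318]
tool_rot: [0.742, 0.643, 0.146, -0.124]
force: [0.1, -0.1, -2.2]
finger_gap: 0.225
gripper_force: 59.7
t: 22.1
tcp_pos: [0.5595, -0.0691, 0.2308]
tool_rot: [0.742, 0.643, 0.146, -0.124]
force: [0.4, 0.0, -2.9]
finger_gap: 0.227
gripper_force: 59.7
```

```bash
python3 hang.py 0 0|tail -1
python3 - <<'E'
from h import *
c=eyes.camera_params("wrist");im=eyes.snapshot("wrist");cv2.imwrite("pics/w7.png",im[:,:,::-1]);cv2.imwrite("pics/s7.png",eyes.snapshot("scene")[:,:,::-1])
json.dump({k:np.array(v).tolist() for k,v in c.items()},open("w7.json","w"))
st=np.load("stand2.npy");cs,sn=np.cos(st[2]),np.sin(st[2])
S=lambda P:[st[0]+cs*P[0]-sn*P[1],st[1]+sn*P[0]+cs*P[1],P[2]]
for y in(.04,.053,.060):   # along arm x, expecting rod at y=.053
    print(y,[(round(x,3),im[tuple(int(round(v)) for v in wproj(c,S((x,y,.152)))[::-1])].tolist()) for x in np.arange(-.15,-.02,.01)])
E
```

```text
cassette now: stand dx,dy 0.0010487981072622083 -0.0007319051752065885 z above rest -0.0052297288550406384 up now [ 0.38  0.   -0.93]
0.04 [(np.float64(-0.15), [211, 203, 184]), (np.float64(-0.14), [209, 200, 183]), (np.float64(-0.13), [178, 173, 165]), (np.float64(-0.12), [152, 147, 141]), (np.float64(-0.11), [209, 203, 194]), (np.float64(-0.1), [136, 132, 127]), (np.float64(-0.09), [168, 162, 154]), (np.float64(-0.08), [166, 160, 152]), (np.float64(-0.07), [217, 216, 207]), (np.float64(-0.06), [137, 133, 125]), (np.float64(-0.05), [135, 130, 125]), (np.float64(-0.04), [108, 105, 94]), (np.float64(-0.03), [100, 98, 86])]
0.053 [(np.float64(-0.15), [150, 143, 136]), (np.float64(-0.14), [185, 178, 170]), (np.float64(-0.13), [196, 189, 181]), (np.float64(-0.12), [205, 199, 192]), (np.float64(-0.11), [208, 202, 194]), (np.float64(-0.1), [211, 206, 198]), (np.float64(-0.09), [169, 164, 155]), (np.float64(-0.08), [165, 160, 151]), (np.float64(-0.07), [217, 211, 203]), (np.float64(-0.06), [216, 210, 202]), (np.float64(-0.05), [211, 206, 197]), (np.float64(-0.04), [206, 200, 192]), (np.float64(-0.03), [206, 200, 191])]
0.06 [(np.float64(-0.15), [208, 199, 181]), (np.float64(-0.14), [211, 202, 183]), (np.float64(-0.13), [203, 196, 188]), (np.float64(-0.12), [206, 200, 192]), (np.float64(-0.11), [210, 204, 196]), (np.float64(-0.1), [209, 204, 196]), (np.float64(-0.09), [169, 163, 154]), (np.float64(-0.08), [168, 162, 154]), (np.float64(-0.07), [217, 211, 202]), (np.float64(-0.06), [217, 211, 202]), (np.float64(-0.05), [215, 208, 200]), (np.float64(-0.04), [199, 191, 177]), (np.float64(-0.03), [102, 99, 88])]
```

```bash
for i in 1; do python3 -m inch '[{"dx":-0.05,"dy":0,"dz":0.13,"wx":0,"wy":0,"wz":0},{"dx":0,"dy":0,"dz":0,"wx":0,"wy":0,"wz":0}]' 0; done; python3 -m inch '[{"dx":-0.05,"dy":0,"dz":0.13,"wx":0,"wy":0,"wz":0},{"dx":0,"dy":0,"dz":0,"wx":0,"wy":0,"wz":0}]' 0
```

```text
t: 22.45
tcp_pos: [0.5596, -0.0691, 0.2295]
tool_rot: [0.742, 0.643, 0.146, -0.124]
force: [0.2, -0.4, -2.2]
finger_gap: 0.228
gripper_force: 59.7
t: 22.7
tcp_pos: [0.5596, -0.0691, 0.2292]
tool_rot: [0.742, 0.643, 0.146, -0.124]
force: [-2.4, 0.3, 5.6]
finger_gap: 0.224
gripper_force: 60.9
```

```bash
python3 -m inch '[{"dx":-0.04,"dy":0,"dz":0.09,"wx":0,"wy":0,"wz":0},{"dx":0,"dy":0,"dz":0,"wx":0,"wy":0,"wz":0}]' 0
python3 - <<'E'
from h import *
s=sense();print(s['force'],s['ft_torque'])
st=np.load("stand2.npy");cs,sn=np.cos(st[2]),np.sin(st[2])
S=lambda P:[st[0]+cs*P[0]-sn*P[1],st[1]+sn*P[0]+cs*P[1],P[2]]
im=eyes.snapshot("scene");cv2.imwrite("pics/s8.png",im[:,:,::-1])
# lug ends at -y and +y, expected if resting: z .154-.164, bar centre
for nm,P in(("lug-y",(-.098,-.062,.159)),("lug+y",(-.098,.062,.159)),("bar",(-.153,0,.166)),("arm-y mid",(-.125,-.053,.15)),("bottom-y",(-.098,-.045,.056)),("bottom+y",(-.098,.045,.056))):
    u=proj("scene",S(P))[0];x,y=u.round().astype(int);print(nm,u.round(1),im[y-5:y+6,x].mean(1).round().astype(int).tolist())
E
```

```text
t: 22.95
tcp_pos: [0.5596, -0.0691, 0.2291]
tool_rot: [0.742, 0.643, 0.147, -0.124]
force: [-3.0, -0.4, 10.8]
finger_gap: 0.226
gripper_force: 61.5
[-2.98594839 -0.39214759 10.77855357] [0.05911866 0.5686803  0.14194101]
lug-y [403.9 268.3] [112, 95, 97, 98, 103, 115, 131, 153, 164, 166, 167]
lug+y [365.9 251.3] [98, 102, 104, 113, 113, 104, 113, 149, 186, 208, 218]
bar [373.9 266.9] [84, 83, 79, 69, 49, 40, 35, 44, 64, 74, 77]
arm-y mid [395.5 274.3] [89, 92, 96, 107, 122, 131, 127, 115, 101, 97, 95]
bottom-y [394.5 294.3] [91, 95, 98, 108, 138, 183, 211, 206, 172, 145, 138]
bottom+y [368.2 281.6] [210, 210, 210, 211, 210, 218, 226, 224, 223, 222, 225]
```

```bash
python3 -m inch '[{"dx":0,"dy":0,"dz":-0.05,"wx":0,"wy":0,"wz":0},{"dx":0,"dy":0,"dz":0,"wx":0,"wy":0,"wz":0},{"dx":0,"dy":0,"dz":0,"wx":0,"wy":0,"wz":0},{"dx":0,"dy":0,"dz":0,"wx":0,"wy":0,"wz":0},{"dx":0,"dy":0,"dz":0,"wx":0,"wy":0,"wz":0},{"dx":0,"dy":0,"dz":0,"wx":0,"wy":0,"wz":0}]' 0.5 20
```

```text
t: 23.75
tcp_pos: [0.5595, -0.0692, 0.2275]
tool_rot: [0.742, 0.643, 0.146, -0.124]
force: [-0.0, -0.2, 0.5]
finger_gap: 0.499
gripper_force: 0.0
```

```bash
python3 -m inch '[{"dx":0.2,"dy":0,"dz":-0.5,"wx":0,"wy":0,"wz":0},{"dx":0.4,"dy":0,"dz":-1,"wx":0,"wy":0,"wz":0},{"dx":0.8,"dy":0,"dz":-2,"wx":0,"wy":0,"wz":0},{"dx":0.8,"dy":0,"dz":-2,"wx":0,"wy":0,"wz":0},{"dx":1.2,"dy":0,"dz":-3,"wx":0,"wy":0,"wz":0},{"dx":1.2,"dy":0,"dz":-3,"wx":0,"wy":0,"wz":0},{"dx":0,"dy":0,"dz":0,"wx":0,"wy":0,"wz":0},{"dx":0,"dy":0,"dz":0,"wx":0,"wy":0,"wz":0}]' 0.5
python3 - <<'E'
from h import *
c=eyes.camera_params("wrist");im=eyes.snapshot("wrist");cv2.imwrite("pics/w9.png",im[:,:,::-1]);cv2.imwrite("pics/s9.png",eyes.snapshot("scene")[:,:,::-1])
st=np.load("stand2.npy");cs,sn=np.cos(st[2]),np.sin(st[2])
S=lambda P:[st[0]+cs*P[0]-sn*P[1],st[1]+sn*P[0]+cs*P[1],P[2]]
def pr(nm,f,vals): print(nm,[(round(v*1000),int(im[tuple(int(round(a)) for a in wproj(c,S(f(v)))[::-1])].mean())) for v in vals])
pr("tab top across x y=0",lambda x:(x,0,.202),np.arange(-.12,-.07,.002))
pr("tab top y",lambda y:(-.093,y,.202),np.arange(-.034,.036,.002))
pr("lug top y+ across x",lambda x:(x,.055,.164),np.arange(-.12,-.07,.002))
pr("lug top y- across x",lambda x:(x,-.055,.164),np.arange(-.12,-.07,.002))
pr("lug y+ ",lambda y:(-.093,y,.164),np.arange(.044,.076,.002))
E
```

```text
t: 24.75
tcp_pos: [0.5584, -0.0695, 0.3512]
tool_rot: [0.742, 0.643, 0.146, -0.124]
force: [-1.3, 0.4, 0.3]
finger_gap: 0.503
gripper_force: 0.0
tab top across x y=0 [(-120, 61), (-118, 122), (-116, 117), (-114, 121), (-112, 122), (-110, 122), (-108, 122), (-106, 122), (-104, 124), (-102, 121), (-100, 122), (-98, 121), (-96, 101), (-94, 122), (-92, 140), (-90, 148), (-88, 123), (-86, 87), (-84, 131), (-82, 141), (-80, 118), (-78, 73), (-76, 162), (-74, 205), (-72, 203)]
tab top y [(-34, 81), (-32, 82), (-30, 83), (-28, 83), (-26, 83), (-24, 83), (-22, 78), (-20, 76), (-18, 83), (-16, 81), (-14, 81), (-12, 87), (-10, 115), (-8, 134), (-6, 133), (-4, 135), (-2, 136), (0, 136), (2, 138), (4, 137), (6, 136), (8, 134), (10, 134), (12, 137), (14, 136), (16, 136), (18, 137), (20, 137), (22, 110), (24, 133), (26, 142), (28, 144), (30, 145), (32, 147), (34, 145)]
lug top y+ across x [(-120, 158), (-118, 160), (-116, 161), (-114, 161), (-112, 161), (-110, 163), (-108, 160), (-106, 159), (-104, 161), (-102, 158), (-100, 164), (-98, 165), (-96, 141), (-94, 147), (-92, 151), (-90, 154), (-88, 153), (-86, 103), (-84, 146), (-82, 152), (-80, 155), (-78, 145), (-76, 150), (-74, 167), (-72, 167)]
lug top y- across x [(-120, 74), (-118, 72), (-116, 71), (-114, 72), (-112, 73), (-110, 70), (-108, 73), (-106, 75), (-104, 73), (-102, 71), (-100, 72), (-98, 72), (-96, 79), (-94, 84), (-92, 80), (-90, 84), (-88, 80), (-86, 71), (-84, 82), (-82, 83), (-80, 96), (-78, 124), (-76, 88), (-74, 77), (-72, 81)]
lug y+  [(44, 148), (46, 150), (48, 150), (50, 149), (52, 149), (54, 149), (56, 150), (58, 151), (60, 148), (62, 156), (64, 197), (66, 197), (68, 183), (70, 114), (72, 172), (74, 183)]
```

Run:
```python
import cv2,numpy as np
a=cv2.imread("pics/scene0.png").astype(int);b=cv2.imread("pics/s9.png").astype(int)
for n,(x0,x1,y0,y1) in dict(vial=(322,348,240,285),bottle=(475,508,338,382),pot=(485,520,290,338),green=(130,168,230,262),right=(440,600,250,400)).items(): print(n,np.abs(a-b)[y0:y1,x0:x1].mean().round(2),np.abs(a-b)[y0:y1,x0:x1].max())
from station import sense,workorder
print(sense()['force']);print(workorder.sign_off())
```

```text
vial 8.3 46
bottle 8.75 19
pot 7.73 17
green 7.46 100
right 8.05 20
[-0.41763177 -0.32922176 -0.40093018]
the job is handed in; nothing more can be done
None
```

The hanger is down on its stop, and both cassettes hang upright side by side on its two arms. The gripper is clear, the bystanders look undisturbed in the before/after images, and the job is handed in at about 25 s; the verdict wasn't shown.

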